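Clamp the sample pots on the shaker, stir them, rinse the paddle

ROBOT

A 6-joint arm with a two-finger parallel gripper is mounted at the origin on the work surface. World frame = base frame: x ahead of the robot, y to its left, z up, the work surface at z = 0. Lengths are in m, angles in rad, forces in N, time in s.
With the tool pointing down it reaches from about 0.275 to 0.725 m from the base axis. Payload 15.9 kg.
Tool frame: the origin (TCP) lies at the very end of the fingers, on their centre line; the grasp point (between the pads) lies 19 mm behind it; z points along the fingers, y is the direction in which the jaws open and shut (so a half turn about z gives the same grasp; the last joint's range is limited). The gripper opens to 85 mm and grips with 20 to 120 N. Pads are 22 mm wide; open, the fingers measure 114 mm over their backs; the gripper's body (76 mm by 85 mm) begins 54 mm behind the grasp point. The pads swing forward as they close: fully open they stand 13 mm farther back than shut.
Start: joints at [-1.293, 0.213, -0.034, 1.323, 0, 1.571], TCP at [0.137, -0.481, 0.206] pointing down, gripper open.
Joint ranges: [-2.98, 2.98], [-0.74, 1.72], [-1.14, 1.35], [-2.1, 2.04], [-1.57, 1.44], [-3.14, 3.14]. Speed limits (rad/s): [1.89, 1.89, 2.39, 2.57, 3.14, 3.14].

INTERFACE

Orientations are given as a 3x3 rotation matrix whose columns are the frame's x, y, z axes.
In Python, from cell import bot gives the robot as it stands. The module is installed in compiled form; this text tells all that it offers.
- The arm moves only by the shell command python3 -m pendant 'ROWS'. ROWS is JSON, a list of rows, each a list of 3 entries, a list of its own where there are three numbers: the shift along the tool's x, y, z in mm, then the turn, a rotation vector about the tool's x, y, z in rad, then the finger opening in mm, from 0 to 85.4. A call has 1 to 20 rows; each row is the pose to reach, as a shift and turn from the pose measured when the call began, along the tool's axes at that moment; what a row does not reach only later rows make up. A row lasts 1/8 s, in which the tool goes at most 62.5 mm and 10.7 degrees, less where a joint would pass 70% of its speed; a pose out of reach is approached as far as the arm can. A call with a gripper value outside its range is refused whole. The fingers move at their own pace and stop on an object; the grip force is fixed at half the most. Time passes only in rows, so rows that repeat a pose let the fingers close. It gives the time, the measured TCP pose, the force and the opening at its end, in the units of the state.
- bot.read_state(): the state, without advancing time (a new reading comes with each control period).
- bot.grab_frame(name): name is "scene" or "top" or "wrist"; returns (picture, depth): 384x512x3 uint8, red, green, blue; 384x512 float32, m along the optical axis (not along the pixel's ray), 0 where there is no reading.
- bot.camera_model(name): a dict with "fx", "fy", "cx", "cy" (pixels), "cam_to_world" (4x4, takes a point from camera to world coordinates); the wrist camera has in their place "hand_eye" (4x4, takes a point from camera to tool coordinates, whose origin is the TCP and whose axes are the flange's). Camera axes: x right, y up, looking along -z (the intrinsics and any distortion apply to the point x, -y, -z); pixel columns grow to the right and rows downward; lengths in m; the calibration is good to about 2 mm. A picture is of the moment at which its call begins: read the wrist's pose just before it. camera_model takes no time and is no camera call.
- bot.sign_off(): hands the job in, once; it reports no verdict.
The state is a dict: "clock": time; "joints": joint angles; "joint_vel": joint speeds; "joint_efforts": joint torques, N m; "eef_pos": TCP position; "eef_rot": TCP orientation; "wrist_force": force on the tool from outside, world axes, zero at the start; "wrist_torque": the same for the moment, N m; "opening": finger opening in m.
Only numpy, scipy, OpenCV 4.12 (cv2) and the standard library are available. Lean on these libraries where they do the work, as an engineer would, in place of code of your own. Each camera call takes 0.05 s, during which the arm holds its last target. There are 200 camera calls.

TASK

Get the sample pots ready for the shaker: loosen the clamp knob, slide the clamp roll back, stand every open white sample pot that is on the bench upright in one straight row along the middle of the platform, bring the clamp roll up so that the row is held snugly, with no gaps, between the two rolls, and turn the knob fully tight. Only then take the stirring paddle from the rack and dip its blade for a moment near the bottom of every pot, from the shortest pot (the weakest sample) up to the tallest, and rinse the blade by dipping it deep in the steel beaker. Hang the paddle back upright in the rack with its flange down on the tier, leave the pots clamped, and disturb nothing else.

Things in the scene. Friction and masses are not known exactly. Their poses are not given: they have to be found in the camera images.
- shaker: low platform shaker, fixed, 240 x 300 mm; origin under its centre, x away from its control panel, y towards its fixed roll. Its flat platform, 70 mm above the bench, has two rails along y (x = -95 and +95 mm, 12 mm high), flat and clear between. Two black rubber rolls 24 mm thick lie across it along x: fixed at +y, and the clamp roll sliding on the rails. The pots' row belongs on x = 0
- stop_face (a point): middle of the fixed roll's face that looks to the clamp roll, 24 mm above the platform, axes as the shaker's; the pots stand on its -y side
- bar_face (a point): middle of the clamp roll's face that looks to the fixed roll, 24 mm above the platform, axes as the shaker's; it travels with the clamp roll
- clampbar (a joint): position of the clamp roll: free gap between the two rolls' faces in m, 0 = touching, 0.20 = fully open; it slides to the shaker's -y as it opens. Free, it moves with 1 to 2 N; with the knob tight it holds against about 25 N
- knob (a joint): angle of the clamp knob in rad: 0 = fully tight (end of travel), grows anticlockwise seen from above, 1.4 = fully loose (end of travel). It bites below 0.75; turning it takes 0.12 Nm, rising to 0.2 Nm at fully tight
- knob_grip (a point): on the upright axis of the black clamp knob, at grip height (138 mm above the bench). It stands on the clamp roll's saddle over the rail at shaker x = -95 mm and travels with the roll. Its wing is 44 mm long, 14 mm thick, reaching 10 mm above and 21 mm below this point, on a foot 38 mm across. The point's x lies along the wing, at 0 rad along the shaker's x
- pot_a: open white plastic sample pot, straight-sided, 58 mm across, 48 mm high, wall 3.5 mm, inner floor 5 mm up; origin at the centre of its underside, z up. One of four kinds told apart by height only (48, 60, 72, 84 mm); only some are on the bench
- pot_b: open white plastic sample pot, straight-sided, 58 mm across, 60 mm high, wall 3.5 mm, inner floor 5 mm up; origin at the centre of its underside, z up. One of four kinds told apart by height only (48, 60, 72, 84 mm); only some are on the bench
- pot_c: open white plastic sample pot, straight-sided, 58 mm across, 72 mm high, wall 3.5 mm, inner floor 5 mm up; origin at the centre of its underside, z up. One of four kinds told apart by height only (48, 60, 72, 84 mm); only some are on the bench
- pot_d: open white plastic sample pot, straight-sided, 58 mm across, 84 mm high, wall 3.5 mm, inner floor 5 mm up; origin at the centre of its underside, z up. One of four kinds told apart by height only (48, 60, 72, 84 mm); only some are on the bench
- paddle: stirring paddle hanging in the rack: origin at the centre of its round flange's underside (44 mm across, 6 mm thick), z up. Above it a grey square handle, 16 x 16 mm, up to 58 mm (grip it 30 mm above the origin, across its x or y); below it an 8 mm steel rod with a flat blade, 16 mm wide (along its y), 3 mm thick, ending 100 mm below the origin
- paddle_tip (a point): lower end of the paddle's blade, 100 mm below the flange's underside, axes as the paddle's
- beaker: open steel rinse beaker, 80 mm across, 95 mm high, wall 3 mm, inner floor 5 mm up, standing loose on the bench (0.45 kg); origin at the centre of its underside, z up. It stays where it is
- rack: white stepped bench rack, fixed, 190 mm deep (x), 210 mm wide (y), origin under its middle; its low steps face -x, its top tier (75 mm deep, its middle at x = +45 mm) is 125 mm above the bench and has three tool holes. Below the holes it is hollow
- hole0 (a point): mouth (centre, 125 mm above the bench) of the tool hole at y = -60 mm in the rack's top tier: 29 mm wide, open to the bench; one of the three holds the paddle, the others a plunger each
- hole1 (a point): mouth (centre, 125 mm above the bench) of the tool hole at y = 0 mm in the rack's top tier: 29 mm wide, open to the bench; one of the three holds the paddle, the others a plunger each
- hole2 (a point): mouth (centre, 125 mm above the bench) of the tool hole at y = 60 mm in the rack's top tier: 29 mm wide, open to the bench; one of the three holds the paddle, the others a plunger each
- plunger1: another flanged tool hanging in the rack, with a thin 9 mm stem 48 mm high above its flange (44 mm across, origin at its underside): not needed, leave it
- plunger2: another flanged tool hanging in the rack, with a thin 9 mm stem 48 mm high above its flange (44 mm across, origin at its underside): not needed, leave it
- dish1: a low round sample dish with a white lid, 62 mm across, 32 mm high; origin at the centre of its underside; not part of the job, leave it
- dish2: a second low lidded sample dish, 62 mm across, 32 mm high; origin at the centre of its underside; not part of the job, leave it
- reagent: a closed amber jar, 56 mm across, 120 mm high; origin at the centre of its underside; not part of the job, leave it
- stapler: a blue stapler, 150 mm long, 54 mm high; origin at the centre of its underside; not part of the job, leave it
Things that resemble listed ones, but are neither listed nor needed, are in the scene too. What is shaped like the pot_a but red is not meant. Leave any red look-alike of the paddle alone.

How it is judged:
On the way, in this order (a step that is already met when the one before it is completed fails the run):
1. the clamp knob is turned loose (value of joint knob above 1 rad), for 0.1 s.
2. every pot stands upright in the row, held between the two rolls with no gaps, and the knob is fully tight (angle between each of pot_a, pot_b, pot_c, pot_d's own z axis and vertical below 0.1 rad and z of pot_a in the frame of shaker between 0.064 and 0.076 m and x of pot_a in the frame of shaker between -0.025 and 0.025 m and y of each of pot_a, pot_b, pot_c, pot_d in the frame of bar_face above 0.02 m and y of each of pot_a, pot_b, pot_c, pot_d in the frame of stop_face below -0.02 m and (y of pot_a in the frame of stop_face above -0.034 m or horizontal distance between pot_a and pot_b below 0.063 m or horizontal distance between pot_a and pot_c below 0.063 m or horizontal distance between pot_a and pot_d below 0.063 m) and (y of pot_a in the frame of bar_face below 0.034 m or horizontal distance between pot_a and pot_b below 0.063 m or horizontal distance between pot_a and pot_c below 0.063 m or horizontal distance between pot_a and pot_d below 0.063 m) and z of pot_b in the frame of shaker between 0.064 and 0.076 m and x of pot_b in the frame of shaker between -0.025 and 0.025 m and (y of pot_b in the frame of stop_face above -0.034 m or horizontal distance between pot_b and pot_a below 0.063 m or horizontal distance between pot_b and pot_c below 0.063 m or horizontal distance between pot_b and pot_d below 0.063 m) and (y of pot_b in the frame of bar_face below 0.034 m or horizontal distance between pot_b and pot_a below 0.063 m or horizontal distance between pot_b and pot_c below 0.063 m or horizontal distance between pot_b and pot_d below 0.063 m) and z of pot_c in the frame of shaker between 0.064 and 0.076 m and x of pot_c in the frame of shaker between -0.025 and 0.025 m and (y of pot_c in the frame of stop_face above -0.034 m or horizontal distance between pot_c and pot_a below 0.063 m or horizontal distance between pot_c and pot_b below 0.063 m or horizontal distance between pot_c and pot_d below 0.063 m) and (y of pot_c in the frame of bar_face below 0.034 m or horizontal distance between pot_c and pot_a below 0.063 m or horizontal distance between pot_c and pot_b below 0.063 m or horizontal distance between pot_c and pot_d below 0.063 m) and z of pot_d in the frame of shaker between 0.064 and 0.076 m and x of pot_d in the frame of shaker between -0.025 and 0.025 m and (y of pot_d in the frame of stop_face above -0.034 m or horizontal distance between pot_d and pot_a below 0.063 m or horizontal distance between pot_d and pot_b below 0.063 m or horizontal distance between pot_d and pot_c below 0.063 m) and (y of pot_d in the frame of bar_face below 0.034 m or horizontal distance between pot_d and pot_a below 0.063 m or horizontal distance between pot_d and pot_b below 0.063 m or horizontal distance between pot_d and pot_c below 0.063 m) and y of any of pot_a, pot_b, pot_c, pot_d in the frame of stop_face above -0.034 m and y of any of pot_a, pot_b, pot_c, pot_d in the frame of bar_face below 0.034 m and value of joint knob below 0.15 rad), for 0.4 s.
3. the paddle's blade is dipped near the bottom of the 48 mm pot (horizontal distance between paddle_tip and pot_a below 0.018 m and z of paddle_tip in the frame of pot_a between 0 and 0.03 m), for 0.2 s.
4. the paddle's blade is dipped near the bottom of the 60 mm pot (horizontal distance between paddle_tip and pot_b below 0.018 m and z of paddle_tip in the frame of pot_b between 0 and 0.03 m), for 0.2 s.
5. the paddle's blade is dipped near the bottom of the 72 mm pot (horizontal distance between paddle_tip and pot_c below 0.018 m and z of paddle_tip in the frame of pot_c between 0 and 0.03 m), for 0.2 s.
6. the paddle's blade is dipped near the bottom of the 84 mm pot (horizontal distance between paddle_tip and pot_d below 0.018 m and z of paddle_tip in the frame of pot_d between 0 and 0.03 m), for 0.2 s.
7. the paddle's blade is dipped deep in the steel beaker (horizontal distance between paddle_tip and beaker below 0.03 m and z of paddle_tip in the frame of beaker between 0 and 0.045 m), for 0.2 s.
At the end, for the whole second after the job is handed in: every pot upright (0.1 rad) on the platform within 25 mm of its middle line, row touching both rolls and one another to within 5 mm, knob tight (below 0.15 rad), paddle upright with its flange down on the rack's top tier in one of the tool holes, all at rest (all of step 2 and angle between paddle's own z axis and vertical below 0.1 rad and height (world z) of paddle between 0.121 and 0.131 m and (horizontal distance between paddle and hole0 below 0.014 m or horizontal distance between paddle and hole1 below 0.014 m or horizontal distance between paddle and hole2 below 0.014 m) and linear speed of each of pot_a, pot_b, pot_c, pot_d, paddle below 0.02 m/s).
It fails at once if the beaker, a dish, the jar or the stapler is shoved aside (more than 40 mm) (distance of any of dish1, dish2, reagent, stapler, beaker from where it was at the start of the episode above 0.04 m).
It fails at once if a plunger is pulled from the rack (distance of any of plunger1, plunger2 from where it was at the start of the episode above 0.05 m).
Of pot_a, pot_b, pot_c, pot_d only 2 to 3 are there at a start; the rules pass over those that are not, and their reading is None.
At some moment in a run one of pot_a, pot_b, pot_c, pot_d may be knocked a few centimetres aside while the robot is not near it.
It also fails if it takes over 210 s, if anything falls off the work surface, if the arm or the gripper's body presses on something with over 40 N, if the wrist force passes 120 N, or if a joint passes its speed limit or range.

## Working session

There is one attempt and no reset: what is moved stays moved. The work goes in short steps, Python scripts to look and compute and a shell command to move; the robot and the scene stay as the last step left them, time stands still between calls to the robot, and variables do not carry over. Pictures are saved under pics/ and viewed, about 12 in all and at most 16, crops included, and the job is handed in when it is done.

```bash
mkdir -p pics; ls; cat > h.py <<'E'
import numpy as np, cv2
from cell import bot
def grab(n,f):
    s=bot.read_state(); p,d=bot.grab_frame(n); m=bot.camera_model(n)
    np.savez('last_%s.npz'%n,p=p,d=d,pos=s['eef_pos'],rot=s['eef_rot'])
    cv2.imwrite('pics/'+f,p[:,:,::-1]); return p,d,m,s
def c2w(n,m,s):
    if 'cam_to_world' in m: return np.array(m['cam_to_world'])
    T=np.eye(4);T[:3,:3]=s['eef_rot'];T[:3,3]=s['eef_pos'];return T@np.array(m['hand_eye'])
def cloud(d,m,T):
    v,u=np.mgrid[:d.shape[0],:d.shape[1]]
    P=np.stack([(u-m['cx'])/m['fx']*d,-(v-m['cy'])/m['fy']*d,-d],-1)
    return P@T[:3,:3].T+T[:3,3]
def onplane(u,v,z,m,T):
    r=T[:3,:3]@np.array([(u-m['cx'])/m['fx'],-(v-m['cy'])/m['fy'],-1.]);o=T[:3,3]
    return o+r*(z-o[2])/r[2]
E
python3 - <<'E'
from h import *
for n in('top','scene'):
    p,d,m,s=grab(n,n+'1.png'); print({k:np.round(v,3).tolist() if not isinstance(v,str) else v for k,v in m.items()})
    print((d>0).mean())
print(bot.camera_model('wrist'))
print(bot.read_state())
E
```

```text
pics
{'fx': 444.93, 'fy': 444.93, 'cx': 257.381, 'cy': 191.258, 'cam_to_world': [[-0.02, 0.989, -0.149, 0.344], [-1.0, -0.021, 0.001, 0.037], [-0.002, 0.149, 0.989, 1.454], [0.0, 0.0, 0.0, 1.0]]}
0.9959513346354166
{'fx': 401.704, 'fy': 401.704, 'cx': 250.794, 'cy': 183.567, 'cam_to_world': [[-0.865, -0.274, 0.42, 1.014], [0.501, -0.501, 0.706, 0.828], [0.017, 0.821, 0.571, 0.736], [0.0, 0.0, 0.0, 1.0]]}
0.9957122802734375
{'fx': 299.09312108222844, 'fy': 299.09312108222844, 'cx': 258.48510620413873, 'cy': 193.00373590154365, 'hand_eye': array([[-6.17420328e-04,  9.47417686e-01,  3.19998981e-01,
         8.17575008e-02],
       [ 9.99999791e-01,  6.45997877e-04,  1.68450113e-05,
         1.08387072e-03],
       [-1.90759401e-04,  3.19998925e-01, -9.47417887e-01,
        -1.67114592e-01],
       [ 0.00000000e+00,  0.00000000e+00,  0.00000000e+00,
         1.00000000e+00]])}
{'clock': 0.1, 'joints': array([-1.29297603e+00,  2.13327661e-01, -3.49841344e-02,  1.32349874e+00,
       -1.82744123e-05,  1.57078017e+00]), 'joint_vel': array([ 0.00073692, -0.0012252 ,  0.00059328, -0.00077422, -0.00184441,
       -0.00094402]), 'joint_efforts': array([ 2.66806019e-04, -6.87245679e+01,  4.87807167e+01,  1.21345135e-02,
        8.77278649e-05, -1.06475827e-05]), 'eef_pos': array([ 0.1370338 , -0.4805128 ,  0.20596016]), 'eef_rot': array([[ 9.61651091e-01,  2.74275578e-01, -2.95731371e-04],
       [ 2.74275737e-01, -9.61650601e-01,  9.70309625e-04],
       [-1.82580174e-05, -1.01421125e-03, -9.99999486e-01]]), 'wrist_force': array([ 0.15288813, -0.56387126, -0.46587388]), 'wrist_torque': array([0.02013775, 0.0282722 , 0.01341552]), 'opening': 0.0852138212643479}
```

View pics/top1.png

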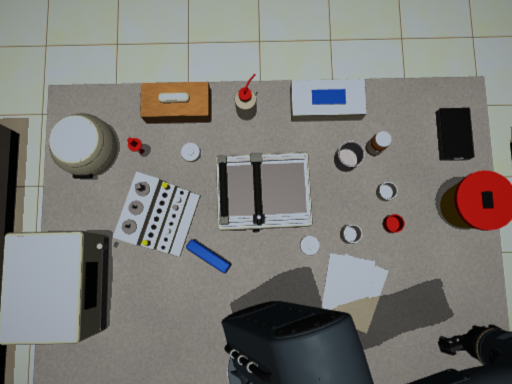

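View pics/scene1.png

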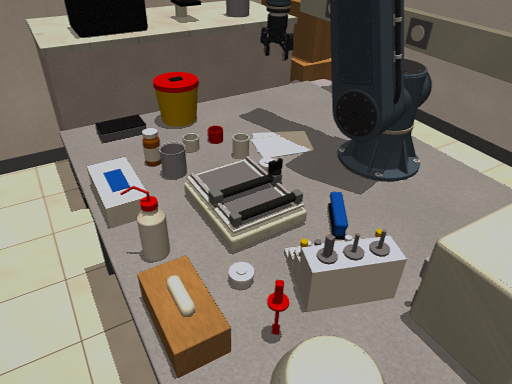

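Top view: shaker (265,190), with its fixed roll at col 223 and the clamp roll at col 257. The knob is at (259,218), white pots at (387,191) and (351,233), beaker at (349,156), rack at (157,213) with a thick tool near (142,188). The scene view also shows two white pots, (191,143) and (240,146).

```bash
python3 - <<'E'
from h import *
z=np.load('last_top.npz');p,d=z['p'],z['d'];m=bot.camera_model('top');T=c2w('top',m,None)
W=cloud(d,m,T)
print('table z',np.median(W[280:290,300:320,2]))
def blob(name,u,v,r,zlo,zhi=1):
    w=W[v-r:v+r,u-r:u+r].reshape(-1,3); w=w[(w[:,2]>zlo)&(w[:,2]<zhi)]
    top=np.percentile(w[:,2],95); t=w[w[:,2]>top-.008]
    c,rad=cv2.minEnclosingCircle(t[:,:2].astype(np.float32)*1000)
    print(name,'top',round(top,4),'circ',np.round(c,1),round(rad,1),'mean',np.round(t.mean(0)*1000,1),len(t))
blob('p1',387,191,15,.02);blob('p2',351,233,15,.02);blob('beaker',349,156,18,.03);blob('red',394,223,15,.02)
blob('dish',310,245,14,.015);blob('dish2',190,152,14,.015);blob('jar',380,143,16,.05)
blob('t1',142,188,10,.135);blob('t2',136,206,10,.135);blob('t3',129,226,9,.135)
blob('knob',259,219,9,.11)
# shaker: platform-ish top & rolls
sh=W[140:235,205:320]
for lo,hi in((.03,.066),(.066,.075),(.077,.09),(.09,.125)):
    M=((sh[...,2]>lo)&(sh[...,2]<hi)); w=sh[M]
    r=cv2.minAreaRect((w[:,:2]*1000).astype(np.float32)); print(lo,hi,len(w),r)
img=cv2.resize(p[130:270,100:420],None,fx=2.5,fy=2.5,interpolation=cv2.INTER_CUBIC);cv2.imwrite('pics/c1.png',img[:,:,::-1])
# dark roll pixels
g=p.max(-1).astype(int)
M=(g<60)&(W[...,2]>.085)&(W[...,2]<.125);M[:140]=0;M[235:]=0;M[:,:205]=0;M[:,320:]=0
n,l,st,c=cv2.connectedComponentsWithStats(M.astype(np.uint8))
for i in range(1,n):
    if st[i,4]>30:
        w=W[l==i];print(st[i],np.round(np.percentile(w,5,0)*1000),np.round(np.percentile(w,95,0)*1000),cv2.minAreaRect((w[:,:2]*1000).astype(np.float32)))
E
```

```text
table z -0.001156892446312341
p1 top 0.0508 circ [ 550.3 -383.1] 29.9 mean [ 551.7 -382.8   47. ] 73
p2 top 0.0739 circ [ 413.7 -257.2] 30.1 mean [ 414.3 -256.8   71. ] 74
beaker top 0.0954 circ [ 662.8 -261. ] 42.0 mean [ 667.9 -265.1   92.5] 130
red top 0.0512 circ [ 445.8 -398. ] 29.4 mean [ 445.9 -398.1   47.8] 74
dish top 0.0367 circ [ 382.3 -127.2] 30.6 mean [ 382.8 -127.8   32.6] 225
dish2 top 0.0371 circ [695.2 253.2] 30.9 mean [694.1 254.6  32.6] 194
jar top 0.1226 circ [ 701.7 -355.9] 25.0 mean [ 701.  -355.8  119.4] 179
t1 top 0.1849 circ [559.5 381.1] 9.4 mean [559.1 381.6 181.6] 32
t2 top 0.1791 circ [502.3 401.4] 4.8 mean [502.1 401.  176.8] 9
t3 top 0.1801 circ [446.8 420.6] 4.9 mean [446.2 419.5 176.7] 8
knob top 0.1507 circ [464.4  32. ] 21.5 mean [464.1  33.3 147.5] 62
0.03 0.066 1346 ((555.2591552734375, 16.3953857421875), (249.74815368652344, 300.4481201171875), 1.4729704856872559)
0.066 0.075 3833 ((559.3922729492188, 16.445510864257812), (222.0592498779297, 283.70184326171875), 1.4435631036758423)
0.077 0.09 433 ((556.2027587890625, 6.256683349609375), (210.49160766601562, 250.3672332763672), 0.5711091756820679)
0.09 0.125 1105 ((553.9263916015625, 85.87728881835938), (225.60055541992188, 134.76461791992188), 1.5169111490249634)
[219 162   9  55 404] [483. 130.  95.] [633. 151. 108.] ((558.2760620117188, 141.27699279785156), (169.42884826660156, 23.723739624023438), 1.1642849445343018)
[251 162  14  62 429] [462.  23.  96.] [634.  47. 117.] ((545.5701904296875, 34.933067321777344), (192.2151641845703, 33.69790267944336), 0.924170732498169)
```

View pics/c1.png

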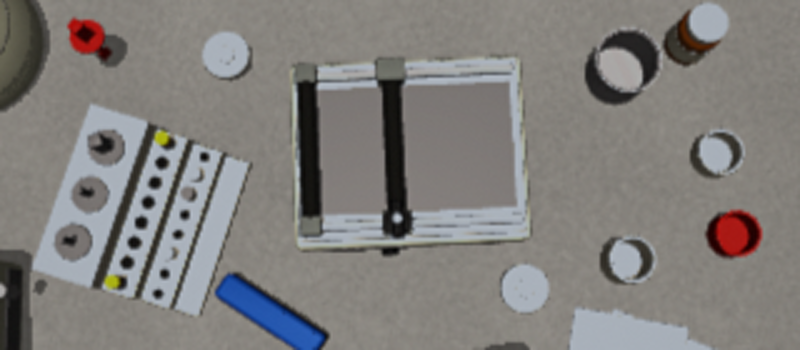

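Two pots are visible: 48 mm (pot_a) at (550,-383) and 72 mm (pot_c) at (414,-257). The shaker is at about (557,16) with yaw 1.4°, and the knob is at about (464,33). I'll move above the knob now.

```bash
cat >> h.py <<'E'
from scipy.spatial.transform import Rotation as Ro
def to(x,y,z,yaw=None):
    "mm, rad; prints shift and rotvec in tool axes"
    s=bot.read_state();R=np.array(s['eef_rot']);p=np.array(s['eef_pos'])*1000
    if yaw is None: yaw=np.arctan2(R[1,0],R[0,0])
    c,q=np.cos(yaw),np.sin(yaw);G=np.array([[c,q,0],[q,-c,0],[0,0,-1]])
    print('shift',np.round(R.T@(np.array([x,y,z])-p),1).tolist(),'turn',np.round(Ro.from_matrix(R.T@G).as_rotvec(),3).tolist())
def st():
    s=bot.read_state();R=s['eef_rot'];print('t',round(s['clock'],2),'pos',np.round(np.array(s['eef_pos'])*1000,1),'yaw',round(np.arctan2(R[1,0],R[0,0]),3),'tilt',np.round(R[:2,2],4),'j',np.round(s['joints'],2),'F',np.round(s['wrist_force'],1),'T',np.round(s['wrist_torque'],2),'open',round(s['opening']*1000,1))
E
python3 -c "
from h import *
to(455,33,235);to(455,33,235,.024)"
```

```text
shift [446.6, -406.6, -28.6] turn [-0.001, 0.0, -0.0]
shift [446.6, -406.6, -28.6] turn [-0.001, 0.0, 0.254]
```

```bash
python3 -m pendant '[[[446,-406,-28],[0,0,0],40],[[446,-406,-28],[0,0,0],40],[[446,-406,-28],[0,0,0],40],[[446,-406,-28],[0,0,0],40],[[446,-406,-28],[0,0,0],40],[[446,-406,-28],[0,0,0],40],[[446,-406,-28],[0,0,0],40],[[446,-406,-28],[0,0,0],40],[[446,-406,-28],[0,0,0],40],[[446,-406,-28],[0,0,0],40],[[446,-406,-28],[0,0,0],40],[[446,-406,-28],[0,0,0],40],[[446,-406,-28],[0,0,0],40],[[446,-406,-28],[0,0,0],40]]'
python3 -c "
from h import *
st();grab('top','top2.png');grab('wrist','w1.png')"
```

```text
clock: 1.85
eef_pos: [0.4544, 0.0315, 0.2345]
eef_rot: [[0.962, 0.273, 0.0], [0.273, -0.962, 0.001], [0.0, -0.001, -1.0]]
wrist_force: [-0.2, 0.1, 0.4]
opening: 0.0399
t 1.85 pos [454.4  31.5 234.5] yaw 0.277 tilt [0.     0.0009] j [ 0.07  0.12 -0.08  1.37  0.    2.93] F [-0.2  0.1  0.4] T [0.01 0.04 0.04] open 39.9
```

View pics/w1.png

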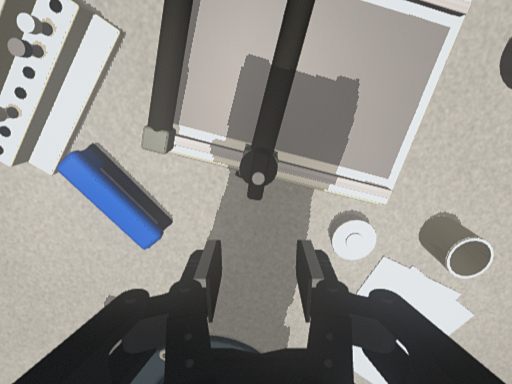

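View pics/top2.png

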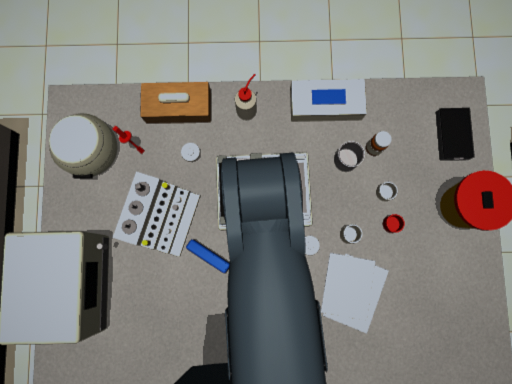

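The wrist view shows the knob at (257,178) with its wing lying along the shaker's x, so it starts tight. The top view confirms there are only two pots. J6 is near its limit, so I'll use the half-turned grasp.

```bash
python3 - <<'E'
from h import *
z=np.load('last_wrist.npz');s={'eef_pos':z['pos'],'eef_rot':z['rot']};m=bot.camera_model('wrist');T=c2w('wrist',m,s);W=cloud(z['d'],m,T);p=z['p']
w=W[135:205,225:285].reshape(-1,3);k=w[(w[:,2]>.136)&(w[:,2]<.16)];print('knob',np.round(k.mean(0)*1000,1),cv2.minAreaRect((k[:,:2]*1000).astype(np.float32)),len(k))
print('dot',onplane(257,178,.148,m,T))
# clamp roll axis, fixed roll axis
g=p.max(-1)
for nm,y0,y1 in(('bar',.01,.06),('fix',.11,.17)):
    M=(g<75)&(W[...,1]>y0)&(W[...,1]<y1)&(W[...,0]>.49)&(W[...,0]<.62)&(W[...,2]>.09)&(W[...,2]<.125)
    w=W[M];a=np.polyfit(w[:,0],w[:,1],1);print(nm,len(w),'yaw',a[0],'y at .557',np.polyval(a,.557)*1000,'y range dev',np.round(np.percentile((w[:,1]-np.polyval(a,w[:,0]))*1000,[2,98]),1),'ztop',np.percentile(w[:,2],98))
to(464,33,235,3.1656-2*np.pi)
E
```

```text
knob [466.3  34.2 147.5] ((464.6305847167969, 33.92675018310547), (43.737693786621094, 13.93005657196045), 5.40601921081543) 769
dot [0.4640291  0.03460133 0.148     ]
bar 3600 yaw 0.020463299295976234 y at .557 36.73577125878102 y range dev [-11.3  10.9] ztop 0.10678674582766078
fix 2525 yaw 0.04880206736771703 y at .557 138.7627785462898 y range dev [-8.9 12.9] ztop 0.10657220295800306
shift [9.5, 1.3, -0.5] turn [0.0, -0.001, -2.889]
```

```bash
python3 -m pendant '[[[10,1,0],[0,0,-2.94],40],[[10,1,0],[0,0,-2.94],40],[[10,1,0],[0,0,-2.94],40],[[10,1,0],[0,0,-2.94],40],[[10,1,0],[0,0,-2.94],40],[[10,1,0],[0,0,-2.94],40],[[10,1,0],[0,0,-2.94],40],[[10,1,0],[0,0,-2.94],40],[[10,1,0],[0,0,-2.94],40],[[10,1,0],[0,0,-2.94],40],[[10,1,0],[0,0,-2.94],40],[[10,1,0],[0,0,-2.94],40],[[10,1,0],[0,0,-2.94],40],[[10,1,0],[0,0,-2.94],40],[[10,1,0],[0,0,-2.94],40],[[10,1,0],[0,0,-2.94],40],[[10,1,0],[0,0,-2.94],40],[[10,1,0],[0,0,-2.94],40]]'
python3 -c "
from h import *
st();to(464.5,34,119,np.pi+.075)"
```

```text
clock: 4.2
eef_pos: [0.4643, 0.0333, 0.2346]
eef_rot: [[-0.997, -0.072, 0.0], [-0.072, 0.997, 0.001], [-0.0, 0.001, -1.0]]
wrist_force: [-0.1, -0.3, 0.5]
opening: 0.0399
t 4.2 pos [464.3  33.3 234.6] yaw -3.07 tilt [0.0001 0.0009] j [ 0.07  0.14 -0.05  1.38  0.   -0.  ] F [-0.1 -0.3  0.5] T [-0.04 -0.01  0.01] open 39.9
shift [-0.2, 0.5, 115.6] turn [0.001, 0.0, -0.003]
```

```bash
python3 -m pendant '[[[0,0.5,50],[0,0,0],40],[[0,0.5,90],[0,0,0],40],[[0,0.5,115],[0,0,0],40],[[0,0.5,115],[0,0,0],40],[[0,0.5,115],[0,0,0],0],[[0,0.5,115],[0,0,0],0],[[0,0.5,115],[0,0,0],0],[[0,0.5,115],[0,0,0],0],[[0,0.5,115],[0,0,0],0],[[0,0.5,115],[0,0,0],0]]'
python3 -c "
from h import *
st()"
```

```text
clock: 5.45
eef_pos: [0.4651, 0.0345, 0.1211]
eef_rot: [[-0.997, -0.072, 0.002], [-0.072, 0.997, 0.002], [-0.002, 0.002, -1.0]]
wrist_force: [-2.7, 3.4, 5.8]
opening: 0.0108
t 5.45 pos [465.1  34.5 121.1] yaw -3.07 tilt [0.0023 0.0021] j [ 0.07  0.18 -0.3   1.09  0.    0.  ] F [-2.7  3.4  5.8] T [0.8  0.46 0.12] open 10.8
```

```bash
python3 -m pendant '[[[0,0,0],[0,0,-0.18],0],[[0,0,0],[0,0,-0.36],0],[[0,0,0],[0,0,-0.54],0],[[0,0,0],[0,0,-0.72],0],[[0,0,0],[0,0,-0.9],0],[[0,0,0],[0,0,-1.08],0],[[0,0,0],[0,0,-1.26],0],[[0,0,0],[0,0,-1.26],0],[[0,0,0],[0,0,-1.26],0]]'
python3 -c "
from h import *
st();to(463.5+1.8,34.5-75,121)"
```

```text
clock: 6.58
eef_pos: [0.4651, 0.0345, 0.1213]
eef_rot: [[-0.241, -0.971, 0.002], [-0.971, 0.241, 0.002], [-0.003, -0.002, -1.0]]
wrist_force: [-1.0, 0.5, -7.0]
opening: 0.0101
t 6.58 pos [465.1  34.5 121.3] yaw -1.814 tilt [0.0023 0.0022] j [ 0.07  0.18 -0.3   1.09  0.   -1.25] F [-1.   0.5 -7. ] T [0.28 0.31 0.08] open 10.1
shift [72.8, -18.2, 0.1] turn [-0.002, 0.003, -0.0]
```

```bash
python3 -m pendant '[[[15,-4,0],[0,0,0],0],[[30,-8,0],[0,0,0],0],[[46,-12.5,0],[0,0,0],0],[[61,-16.6,0],[0,0,0],0],[[76,-20.8,0],[0,0,0],0],[[92,-25,0],[0,0,0],0],[[92,-25,0],[0,0,0],0],[[92,-25,0],[0,0,0],0]]'
python3 -c "
from h import *
st();grab('scene','s2.png')"
```

```text
clock: 7.58
eef_pos: [0.4674, -0.061, 0.1212]
eef_rot: [[-0.241, -0.97, 0.003], [-0.97, 0.241, 0.002], [-0.003, -0.002, -1.0]]
wrist_force: [0.3, -0.7, -4.7]
opening: 0.0106
t 7.58 pos [467.4 -61.  121.2] yaw -1.814 tilt [0.0027 0.0019] j [-0.13  0.19 -0.29  1.1   0.   -1.46] F [ 0.3 -0.7 -4.7] T [-0.24 -0.21  0.06] open 10.6
```

View pics/s2.png

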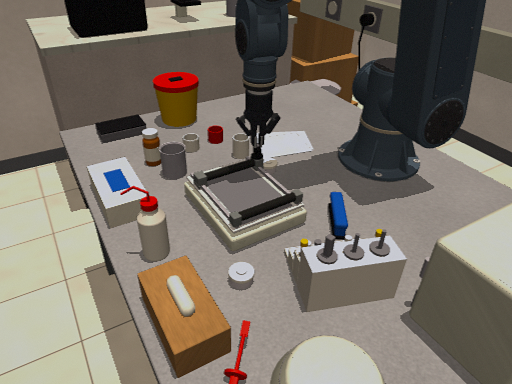

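The roll slid back, with the gap now about 173 mm. I'll release the knob, rise and go above pot_c.

```bash
python3 -m pendant '[[[0,0,0],[0,0,0],40],[[0,0,0],[0,0,0],40],[[0,0,0],[0,0,0],40],[[0,0,-60],[0,0,0],40],[[0,0,-100],[0,0,0],75],[[0,0,-100],[0,0,0],75]]'
python3 -c "
from h import *
st();to(414,-257,190,-1.547)"
```

```text
clock: 8.38
eef_pos: [0.4687, -0.0611, 0.2241]
eef_rot: [[-0.241, -0.971, 0.008], [-0.971, 0.241, 0.001], [-0.003, -0.007, -1.0]]
wrist_force: [0.2, -0.5, -0.8]
opening: 0.0743
t 8.38 pos [468.7 -61.1 224.1] yaw -1.814 tilt [0.0075 0.0014] j [-0.13  0.15 -0.07  1.35  0.   -1.46] F [ 0.2 -0.5 -0.8] T [ 0.01 -0.06  0.01] open 74.3
shift [203.4, 6.2, 33.4] turn [-0.007, 0.002, -0.267]
```

```bash
python3 -m pendant '[[[60,2,10],[0,0,-0.13],75],[[120,4,20],[-0.005,0.002,-0.267],75],[[180,5,30],[-0.005,0.002,-0.267],75],[[203,6,33],[-0.005,0.002,-0.267],75],[[203,6,33],[-0.005,0.002,-0.267],75],[[203,6,33],[-0.005,0.002,-0.267],75]]'
cat > pot.py <<'E'
from h import *
def pot():
    p,d,m,s=grab('wrist','wp_%d.png'%(bot.read_state()['clock']*100));T=c2w('w',m,s);W=cloud(d,m,T);st()
    hsv=cv2.cvtColor(p,cv2.COLOR_RGB2HSV)
    M=((W[...,2]>.035)&(W[...,2]<.11)&(hsv[...,1]<60)&(hsv[...,2]>110)&(d>.08)).astype(np.uint8)
    n,l,q,c=cv2.connectedComponentsWithStats(M)
    for i in range(1,n):
        if q[i,4]>150:
            w=W[l==i];top=np.percentile(w[:,2],95);t=w[w[:,2]>top-.006]
            cc,r=cv2.minEnclosingCircle((t[:,:2]*1000).astype(np.float32));print('blob',c[i].astype(int),'top',round(top*1000,1),'c',np.round(cc,1),'r',round(r,1),q[i,4])
pot()
E
python3 pot.py
```

```text
clock: 9.12
eef_pos: [0.4143, -0.256, 0.1901]
eef_rot: [[0.024, -1.0, 0.002], [-1.0, -0.024, 0.0], [-0.0, -0.002, -1.0]]
wrist_force: [-0.2, 0.4, 0.4]
opening: 0.0751
t 9.18 pos [ 414.5 -255.8  190.2] yaw -1.546 tilt [0.0022 0.0003] j [-0.55  0.19 -0.11  1.27  0.   -2.15] F [0.2 0.  0. ] T [-0.05 -0.03  0.02] open 74.9
blob [117  39] top 48.9 c [ 551.1 -382.3] r 29.6 854
blob [ 17 188] top 95.8 c [ 651.  -256.8] r 40.0 371
blob [257 176] top 72.8 c [ 415.2 -257. ] r 29.4 699
blob [ 88 276] top 50.8 c [ 616.1 -121.5] r 66.4 1656
blob [207 302] top 81.6 c [470.1 -99.7] r 21.5 3015
blob [ 75 297] top 82.1 c [659.1 -96.9] r 19.5 1813
blob [112 374] top 71.4 c [599.1   5.5] r 27.3 575
```

```bash
python3 -m pendant '[[[1,-0.5,60],[0,0,0],75],[[1,-0.5,110],[0,0,0],75],[[1,-0.5,150],[0,0,0],75],[[1,-0.5,166],[0,0,0],75],[[1,-0.5,166],[0,0,0],75],[[1,-0.5,166],[0,0,0],30],[[1,-0.5,166],[0,0,0],30],[[1,-0.5,166],[0,0,0],30],[[1,-0.5,166],[0,0,0],30],[[1,-0.5,120],[0,0,0],30],[[1,-0.5,60],[0,0,0],30],[[1,-0.5,0],[0,0,0],30],[[1,-0.5,-15],[0,0,0],30],[[1,-0.5,-15],[0,0,0],30]]'
python3 -c "
from h import *
st();ex=np.array([1,.022]);ey=np.array([-.022,1])
# fixed roll centre line: at x=557,y=139.5 ; pot centre 12+29+2 before
c=np.array([557.5,139.5])-ey*(12+29+2);print(c)
to(c[0],c[1],205,-1.547)"
```

```text
clock: 10.92
eef_pos: [0.4156, -0.257, 0.2061]
eef_rot: [[0.025, -1.0, 0.004], [-1.0, -0.025, -0.001], [0.001, -0.004, -1.0]]
wrist_force: [-0.3, 0.1, -1.6]
opening: 0.0566
t 10.93 pos [ 415.6 -257.   206.1] yaw -1.546 tilt [ 0.0042 -0.0009] j [-0.55  0.19 -0.07  1.31  0.   -2.15] F [-0.3  0.1 -1.6] T [ 0.02  0.01 -0.03] open 56.6
[558.446  96.5  ]
shift [-349.8, -151.7, 1.4] turn [-0.004, -0.001, 0.001]
```

```bash
python3 -m pendant '[[[-50,-22,0],[0,0,0],30],[[-100,-44,0],[0,0,0],30],[[-150,-65,0],[0,0,0],30],[[-200,-87,0],[0,0,0],30],[[-250,-108,0],[0,0,0],30],[[-300,-130,0],[0,0,0],30],[[-350,-152,0],[0,0,0],30],[[-350,-152,0],[0,0,0],30],[[-350,-152,0],[0,0,0],30],[[-350,-152,60],[0,0,0],30],[[-350,-152,60],[0,0,0],30],[[-350,-152,60],[0,0,0],30]]'
python3 -c "
from h import *
st();p,d,m,s=grab('wrist','w3.png');T=c2w('w',m,s);W=cloud(d,m,T)
print('platform z',[np.round(W[v,u]*1000,1).tolist() for v,u in((150,120),(150,380),(60,256))])
g=p.max(-1);M=(g<75)&(W[...,1]>.115)&(W[...,1]<.165)&(W[...,0]>.49)&(W[...,0]<.63)&(W[...,2]>.08)&(W[...,2]<.125)
w=W[M];print(len(w),np.round(np.percentile(w*1000,[2,50,98],axis=0),1))
"
```

```text
clock: 12.42
eef_pos: [0.5596, 0.096, 0.1483]
eef_rot: [[0.024, -1.0, 0.006], [-1.0, -0.024, -0.001], [0.001, -0.006, -1.0]]
wrist_force: [0.1, -0.6, -0.5]
opening: 0.0562
t 12.43 pos [559.6  96.  148.3] yaw -1.547 tilt [ 0.0057 -0.0007] j [ 0.17  0.36  0.02  1.22 -0.   -1.42] F [ 0.1 -0.6 -0.5] T [ 0.04  0.01 -0.03] open 56.2
platform z [[708.0, 74.2, 0.4], [464.9, 53.4, 80.8], [564.0, -10.3, 71.9]]
394 [[490.6 128.8  90.6]
 [618.  132.4  98.7]
 [629.7 139.  104.5]]
```

View pics/w3.png

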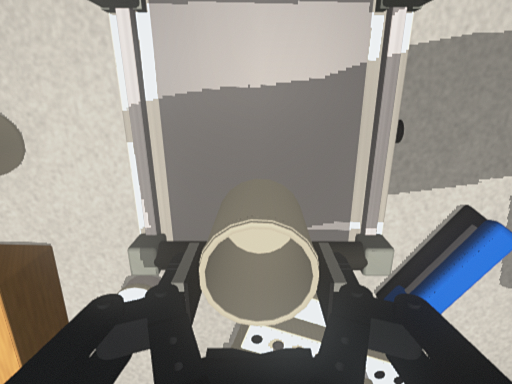

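```bash
python3 -m pendant '[[[0,0,25],[0,0,0],30],[[0,0,45],[0,0,0],30],[[0,0,51],[0,0,0],30],[[0,0,53],[0,0,0],30],[[0,0,53],[0,0,0],30]]'
python3 -c "
from h import *
st()"
```

```text
clock: 13.1
eef_pos: [0.5612, 0.0963, 0.0968]
eef_rot: [[0.024, -1.0, 0.009], [-1.0, -0.024, -0.0], [0.0, -0.009, -1.0]]
wrist_force: [0.3, 0.1, -1.8]
opening: 0.0564
t 13.1 pos [561.2  96.3  96.8] yaw -1.547 tilt [ 0.0085 -0.0002] j [ 0.17  0.39 -0.07  1.1  -0.   -1.42] F [ 0.3  0.1 -1.8] T [-0.    0.03 -0.  ] open 56.4
```

```bash
python3 -m pendant '[[[0,2,1],[0,0,0],30],[[0,2,2.5],[0,0,0],30],[[0,2,3],[0,0,0],30]]'
python3 -c "
from h import *
st()"; python3 -m pendant '[[[0,0,0.5],[0,0,0],30],[[0,0,1],[0,0,0],75],[[0,0,0],[0,0,0],75],[[0,0,0],[0,0,0],75],[[0,0,-60],[0,0,0],75],[[0,0,-110],[0,0,0],75],[[0,0,-120],[0,0,0],75]]'
python3 -c "
from h import *
st();to(551,-382.5,200,-1.547)"
```

```text
clock: 13.48
eef_pos: [0.5596, 0.0964, 0.0956]
eef_rot: [[0.024, -1.0, 0.01], [-1.0, -0.024, 0.0], [0.0, -0.01, -1.0]]
wrist_force: [-11.5, -1.7, 26.0]
opening: 0.0566
t 13.47 pos [559.6  96.4  95.6] yaw -1.547 tilt [0.0103 0.0002] j [ 0.17  0.38 -0.08  1.09 -0.   -1.42] F [-11.5  -1.7  26. ] T [-0.25  2.26  0.05] open 56.6
clock: 14.35
eef_pos: [0.5597, 0.0966, 0.2189]
eef_rot: [[0.024, -1.0, 0.015], [-1.0, -0.024, 0.001], [-0.001, -0.015, -1.0]]
wrist_force: [0.6, -0.4, -0.9]
opening: 0.0747
t 14.35 pos [559.7  96.6 218.9] yaw -1.547 tilt [0.0152 0.0011] j [ 0.17  0.34  0.17  1.38 -0.   -1.42] F [ 0.6 -0.4 -0.9] T [-0.03  0.   -0.  ] open 74.7
shift [478.8, 20.6, 18.2] turn [-0.015, 0.001, 0.0]
```

Pot_c is down (contact at 26 N), so I'll go to pot_a.

```bash
python3 -m pendant '[[[60,2,2],[-0.015,0,0],75],[[120,5,5],[-0.015,0,0],75],[[180,8,7],[-0.015,0,0],75],[[240,10,9],[-0.015,0,0],75],[[300,13,12],[-0.015,0,0],75],[[360,16,14],[-0.015,0,0],75],[[420,18,16],[-0.015,0,0],75],[[479,20.6,18],[-0.015,0,0],75],[[479,20.6,18],[-0.015,0,0],75],[[479,20.6,18],[-0.015,0,0],75]]'
python3 pot.py; python3 -c "
from h import *
to(551,-382.5,10,-1.547)"
```

```text
clock: 15.6
eef_pos: [0.5508, -0.3824, 0.1992]
eef_rot: [[0.024, -1.0, -0.001], [-1.0, -0.024, 0.002], [-0.002, 0.001, -1.0]]
wrist_force: [0.3, 0.9, -0.2]
opening: 0.0751
t 15.65 pos [ 551.1 -381.8  199.8] yaw -1.546 tilt [-0.0004  0.0014] j [-0.61  0.6   0.52  1.49  0.   -2.2 ] F [-0.3  1.2 -0.2] T [0.01 0.04 0.02] open 74.7
blob [258 169] top 48.7 c [ 551.4 -382.3] r 29.6 616
blob [126 182] top 76.1 c [ 693.2 -359.1] r 26.4 248
blob [ 24 275] top 71.0 c [ 817.9 -243. ] r 79.8 3423
blob [124 274] top 95.5 c [ 679.3 -274.4] r 34.8 303
blob [183 301] top 95.5 c [ 633.2 -249.4] r 26.0 187
blob [253 350] top 50.1 c [ 548.3 -126. ] r 103.2 1024
blob [  6 357] top 71.2 c [ 866.9 -129.2] r 25.0 219
shift [0.9, 0.0, 189.8] turn [0.0, 0.001, 0.001]
```

```bash
python3 -m pendant '[[[0.7,-0.2,60],[0,0,0],75],[[0.7,-0.2,120],[0,0,0],75],[[0.7,-0.2,170],[0,0,0],75],[[0.7,-0.2,189],[0,0,0],75],[[0.7,-0.2,189],[0,0,0],75],[[0.7,-0.2,189],[0,0,0],30],[[0.7,-0.2,189],[0,0,0],30],[[0.7,-0.2,189],[0,0,0],30],[[0.7,-0.2,189],[0,0,0],30],[[0.7,-0.2,140],[0,0,0],30],[[0.7,-0.2,80],[0,0,0],30],[[0.7,-0.2,20],[0,0,0],30],[[0.7,-0.2,0],[0,0,0],30],[[0.7,-0.2,0],[0,0,0],30]]'
python3 -c "
from h import *
st()
c=np.array([558.5,96.5])-np.array([-.022,1])*66;print(c)
to(c[0],c[1],200,-1.547)"
```

```text
clock: 17.4
eef_pos: [0.5524, -0.383, 0.2026]
eef_rot: [[0.025, -1.0, 0.004], [-1.0, -0.025, -0.001], [0.002, -0.004, -1.0]]
wrist_force: [0.1, 0.9, -0.8]
opening: 0.0549
t 17.4 pos [ 552.4 -383.   202.6] yaw -1.546 tilt [ 0.0037 -0.0014] j [-0.61  0.6   0.53  1.49  0.   -2.2 ] F [ 0.1  0.9 -0.8] T [-0.02 -0.03  0.02] open 54.9
[559.952  30.5  ]
shift [-413.2, -17.9, 2.1] turn [-0.004, -0.002, 0.001]
```

```bash
python3 -m pendant '[[[-60,-3,0],[0,0,0],30],[[-120,-5,0],[0,0,0],30],[[-180,-8,0],[0,0,0],30],[[-240,-10,0],[0,0,0],30],[[-300,-13,0],[0,0,0],30],[[-360,-15,0],[0,0,0],30],[[-413,-17,0],[-0.004,0,0],30],[[-413,-17,0],[-0.004,0,0],30],[[-413,-17,0],[-0.004,0,0],30],[[-413,-17,40],[-0.004,0,0],30],[[-413,-17,40],[-0.004,0,0],30]]'
python3 -c "
from h import *
st();p,d,m,s=grab('wrist','w4.png')
T=c2w('w',m,s);W=cloud(d,m,T)
M=(W[...,2]>.138)&(W[...,2]<.15)&(p.min(-1)>100);w=W[M];w=w[(abs(w[:,0]-.56)<.05)&(abs(w[:,1]-.097)<.06)]
print(len(w),cv2.minEnclosingCircle((w[:,:2]*1000).astype(np.float32)) if len(w) else '')
to(558.5,30.5,80.5,-1.547)"
```

```text
clock: 18.77
eef_pos: [0.5573, 0.029, 0.1597]
eef_rot: [[0.024, -1.0, -0.005], [-1.0, -0.024, -0.002], [0.002, 0.005, -1.0]]
wrist_force: [0.2, -0.1, -0.9]
opening: 0.0548
t 18.77 pos [557.3  29.  159.7] yaw -1.547 tilt [-0.0051 -0.0019] j [ 0.05  0.35  0.03  1.26 -0.   -1.54] F [ 0.2 -0.1 -0.9] T [-0.04  0.04  0.04] open 54.8
617 ((558.0057373046875, 80.3637924194336), 45.50845718383789)
shift [-1.5, -0.5, 81.1] turn [0.003, -0.002, -0.0]
```

View pics/w4.png

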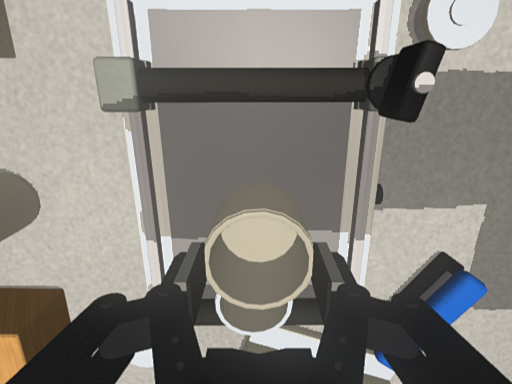

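Pot_c stands upright behind the held pot at about (255,310), in line with it, and the clamp roll is clear at row 85. I'll lower pot_a.

```bash
python3 -m pendant '[[[-1.5,0,40],[0.003,0,0],30],[[-1.5,0,65],[0.003,0,0],30],[[-1.5,0,74],[0.003,0,0],30],[[-1.5,0,76],[0.003,0,0],30],[[-1.5,0,78],[0.003,0,0],30]]'
python3 -c "
from h import *
st()"
```

```text
clock: 19.45
eef_pos: [0.5588, 0.0304, 0.0848]
eef_rot: [[0.023, -1.0, 0.002], [-1.0, -0.023, -0.002], [0.002, -0.002, -1.0]]
wrist_force: [-0.4, 0.5, -0.1]
opening: 0.0551
t 19.45 pos [558.8  30.4  84.8] yaw -1.547 tilt [ 0.0021 -0.0016] j [ 0.06  0.38 -0.11  1.07 -0.   -1.54] F [-0.4  0.5 -0.1] T [-0.02 -0.03 -0.04] open 55.1
```

```bash
python3 -m pendant '[[[0,0,1.5],[0,0,0],30],[[0,0,3],[0,0,0],30],[[0,0,4],[0,0,0],30]]'
python3 -c "
from h import *
st()"; python3 -m pendant '[[[0,0,0.5],[0,0,0],75],[[0,0,0],[0,0,0],75],[[0,0,0],[0,0,0],75],[[0,0,-60],[0,0,0],75],[[0,0,-110],[0,0,0],75],[[0,0,-130],[0,0,0],75]]'
python3 -c "
from h import *
st();to(467,-61,235,-1.814)"
```

```text
clock: 19.82
eef_pos: [0.5597, 0.0304, 0.0831]
eef_rot: [[0.023, -1.0, 0.005], [-1.0, -0.023, -0.002], [0.002, -0.005, -1.0]]
wrist_force: [-12.4, -2.0, 39.3]
opening: 0.0548
t 19.82 pos [559.7  30.4  83.1] yaw -1.547 tilt [ 0.005  -0.0017] j [ 0.06  0.38 -0.12  1.06 -0.   -1.54] F [-12.4  -2.   39.3] T [-0.34  2.9   0.05] open 54.8
clock: 20.58
eef_pos: [0.5601, 0.0307, 0.2161]
eef_rot: [[0.023, -1.0, 0.009], [-1.0, -0.023, -0.001], [0.002, -0.008, -1.0]]
wrist_force: [0.9, 0.2, -1.4]
opening: 0.075
t 20.57 pos [560.1  30.7 216.1] yaw -1.547 tilt [ 0.0085 -0.0014] j [ 0.06  0.33  0.15  1.38 -0.   -1.54] F [ 0.9  0.2 -1.4] T [-0.02  0.   -0.03] open 75.0
shift [89.5, 95.0, -19.6] turn [-0.009, -0.001, 0.267]
```

```bash
python3 -m pendant '[[[45,48,-20],[0,0,0.13],40],[[89,95,-20],[-0.009,0,0.267],40],[[89,95,-20],[-0.009,0,0.267],40],[[89,95,-20],[-0.009,0,0.267],40],[[89,95,-20],[-0.009,0,0.267],40]]'
python3 -c "
from h import *
st();p,d,m,s=grab('wrist','w5.png');T=c2w('w',m,s);W=cloud(d,m,T)
def reg(x0,x1,y0,y1,z0,z1):
    w=W[(W[...,0]>x0)&(W[...,0]<x1)&(W[...,1]>y0)&(W[...,1]<y1)&(W[...,2]>z0)&(W[...,2]<z1)];return (w*1000).astype(np.float32)
k=reg(.43,.5,-.1,-.02,.14,.156);print('knob',len(k),cv2.minAreaRect(k[:,:2]))
for z in((.139,.147),(.114,.122)):
    w=reg(.51,.61,-.02,.14,*z);print(z,len(w),cv2.minEnclosingCircle(w[:,:2]) if len(w) else '')
"
```

```text
clock: 21.2
eef_pos: [0.4677, -0.0598, 0.2351]
eef_rot: [[-0.24, -0.971, -0.001], [-0.971, 0.24, -0.0], [0.0, 0.001, -1.0]]
wrist_force: [-0.1, 0.6, -0.4]
opening: 0.04
t 21.2 pos [467.7 -59.8 235.1] yaw -1.813 tilt [-0.0007 -0.0002] j [-0.13  0.15 -0.04  1.38 -0.   -1.46] F [-0.1  0.6 -0.4] T [-0.05 -0.04  0.01] open 40.0Traceback (most recent call last):
  File "<string>", line 6, in <module>
    k=reg(.43,.5,-.1,-.02,.14,.156);print('knob',len(k),cv2.minAreaRect(k[:,:2]))
                                                        ~~~~~~~~~~~~~~~^^^^^^^^^
cv2.error: OpenCV(4.12.0) /io/opencv/modules/imgproc/src/convhull.cpp:143: error: (-215:Assertion failed) total >= 0 && (depth == CV_32F || depth == CV_32S) in function 'convexHull'
```

View pics/w5.png

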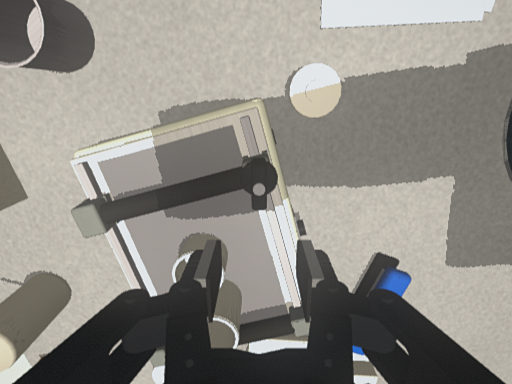

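The knob is at (258,180), lined up with the jaws, and the pots are at (200,265) and (225,330). I'll remeasure it from the saved frame.

```bash
python3 -c "
from h import *
z=np.load('last_wrist.npz');s={'eef_pos':z['pos'],'eef_rot':z['rot']};m=bot.camera_model('wrist');T=c2w('w',m,s);W=cloud(z['d'],m,T)
print(z['d'][180,258],W[180,258],onplane(258,183,.148,m,T))
def reg(x0,x1,y0,y1,z0,z1):
    w=W[(W[...,0]>x0)&(W[...,0]<x1)&(W[...,1]>y0)&(W[...,1]<y1)&(W[...,2]>z0)&(W[...,2]<z1)];return np.ascontiguousarray((w*1000).astype(np.float32)[:,:2])
k=reg(.4,.53,-.13,.0,.137,.16);print(len(k),cv2.minAreaRect(k) if len(k) else '')
for q in((.139,.147),(.114,.122)):
    w=reg(.51,.61,-.02,.14,*q);print(q,len(w),cv2.minEnclosingCircle(w) if len(w) else '')
"
```

```text
0.26486364 [ 0.46575353 -0.06952537  0.14762641] [ 0.46639363 -0.06694297  0.148     ]
746 ((467.146240234375, -62.186279296875), (43.25505065917969, 13.650884628295898), 76.4334716796875)
(0.139, 0.147) 197 ((543.4615478515625, 92.52378845214844), 24.555862426757812)
(0.114, 0.122) 458 ((560.5164794921875, 61.6095085144043), 61.11067581176758)
```

```bash
python3 -m pendant '[[[2.3,0,50],[0,0,0],40],[[2.3,0,90],[0,0,0],40],[[2.3,0,114],[0,0,0],40],[[2.3,0,114],[0,0,0],40],[[2.3,0,114],[0,0,0],0],[[2.3,0,114],[0,0,0],0],[[2.3,0,114],[0,0,0],0],[[2.3,0,114],[0,0,0],0],[[2.3,0,114],[0,0,0],0],[[2.3,0,114],[0,0,0],0]]'
python3 -c "
from h import *
st();x,y=bot.read_state()['eef_pos'][:2]*1000
for d in(40,52):to(x-.022*d,y+d,121)"
```

```text
clock: 22.5
eef_pos: [0.4674, -0.062, 0.1223]
eef_rot: [[-0.239, -0.971, 0.0], [-0.971, 0.239, -0.0], [0.0, -0.0, -1.0]]
wrist_force: [-5.5, 0.6, 5.9]
opening: 0.0095
t 22.5 pos [467.4 -62.  122.3] yaw -1.813 tilt [ 0.0003 -0.0003] j [-0.13  0.19 -0.28  1.1  -0.   -1.46] F [-5.5  0.6  5.9] T [0.23 0.99 0.05] open 9.5
shift [-38.6, 10.4, 1.2] turn [-0.0, -0.0, 0.0]
shift [-50.2, 13.6, 1.2] turn [-0.0, -0.0, 0.0]
```

```bash
python3 -m pendant '[[[-10,2.7,0],[0,0,0],0],[[-20,5.4,0],[0,0,0],0],[[-28,7.6,0],[0,0,0],0],[[-35,9.5,0],[0,0,0],0],[[-41,11.1,0],[0,0,0],0],[[-46,12.4,0],[0,0,0],0],[[-50,13.6,0],[0,0,0],0],[[-50,13.6,0],[0,0,0],0]]'
python3 -c "
from h import *
st()"
python3 -m pendant '[[[-1,0.3,0],[0,0,0],0],[[-2,0.5,0],[0,0,0],0],[[-3,0.8,0],[0,0,0],0],[[-4,1.1,0],[0,0,0],0],[[-4,1.1,0],[0,0,0],0]]'
python3 -c "
from h import *
st()"
```

```text
clock: 23.5
eef_pos: [0.4669, -0.0094, 0.123]
eef_rot: [[-0.239, -0.971, 0.002], [-0.971, 0.239, 0.0], [-0.001, -0.002, -1.0]]
wrist_force: [0.2, 1.0, 7.0]
opening: 0.0
t 23.5 pos [466.9  -9.4 123. ] yaw -1.812 tilt [0.0021 0.0001] j [-0.02  0.18 -0.29  1.1   0.   -1.35] F [0.2 1.  7. ] T [0.23 0.07 0.02] open 0.0
clock: 24.12
eef_pos: [0.4669, -0.0051, 0.1231]
eef_rot: [[-0.239, -0.971, 0.002], [-0.971, 0.239, 0.0], [-0.001, -0.002, -1.0]]
wrist_force: [0.9, -0.2, 3.0]
opening: 0.0002
t 24.12 pos [466.9  -5.1 123.1] yaw -1.812 tilt [0.0023 0.0002] j [-0.01  0.18 -0.29  1.1   0.   -1.34] F [ 0.9 -0.2  3. ] T [-0.   -0.19  0.07] open 0.2
```

The opening is 0, so the grip slipped off the wing. I'll raise and look.

```bash
python3 -m pendant '[[[0,0,-50],[0,0,0],0],[[0,0,-100],[0,0,0],0],[[30,0,-112],[0,0,0],40],[[30,0,-112],[0,0,0],40],[[30,0,-112],[0,0,0],40]]' | tail -1
cat > look.py <<'E'
from h import *
import sys
st();p,d,m,s=grab('wrist',sys.argv[1]);T=c2w('w',m,s);W=cloud(d,m,T)
def reg(x0,x1,y0,y1,z0,z1):
    w=W[(W[...,0]>x0)&(W[...,0]<x1)&(W[...,1]>y0)&(W[...,1]<y1)&(W[...,2]>z0)&(W[...,2]<z1)];return np.ascontiguousarray((w*1000).astype(np.float32)[:,:2])
k=reg(.43,.5,-.13,.06,.137,.157);print('knob',len(k),cv2.minAreaRect(k) if len(k) else '')
g=p.max(-1)
for nm,y0,y1 in(('bar',-.12,.09),('fix',.1,.17)):
    M=(g<75)&(W[...,1]>y0)&(W[...,1]<y1)&(W[...,0]>.50)&(W[...,0]<.62)&(W[...,2]>.1)&(W[...,2]<.11);w=W[M]*1000
    if len(w)>20:a=np.polyfit(w[:,0],w[:,1],1);print(nm,len(w),'y@557',np.round(np.polyval(a,557),1),'yaw',a[0].round(3))
E
python3 look.py w6.png
```

```text
opening: 0.0401
t 24.75 pos [459.3 -34.1 234.6] yaw -1.812 tilt [0.0015 0.0006] j [-0.07  0.13 -0.07  1.37  0.   -1.4 ] F [0.7 0.5 0.2] T [ 0.01  0.01 -0.  ] open 40.1
knob 707 ((465.9091796875, -19.462278366088867), (43.0413703918457, 13.878442764282227), 76.42286682128906)
bar 1770 y@557 -18.0 yaw 0.018
fix 447 y@557 139.2 yaw 0.043
```

View pics/w6.png

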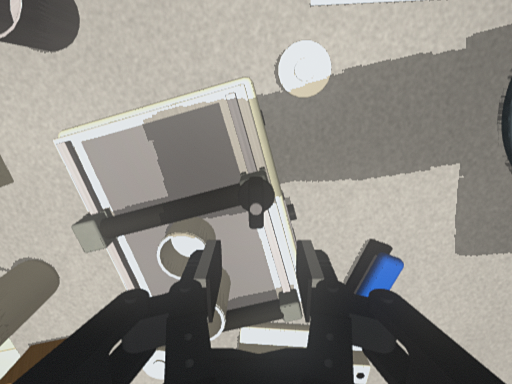

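The roll moved 43 mm and then the grip slipped. About 17 mm is still to go, so I'll push the roll itself at mid-length with the fingers from behind. That leaves the knob loose.

```bash
python3 -c "
from h import *
to(557,-63,200,-1.547);to(557,-63,88,-1.547)
z=np.load('last_wrist.npz');s={'eef_pos':z['pos'],'eef_rot':z['rot']};m=bot.camera_model('wrist');T=c2w('w',m,s);W=cloud(z['d'],m,T)*1000
w=W[(abs(W[...,0]-557)<50)&(W[...,1]>-10)&(W[...,1]<75)&(W[...,2]>113)&(W[...,2]<124)];print('pot_a rim',len(w),cv2.minEnclosingCircle(np.ascontiguousarray(w[:,:2].astype(np.float32))))
"
```

```text
shift [5.0, -101.9, 34.5] turn [-0.001, 0.001, -0.265]
shift [5.0, -101.7, 146.5] turn [-0.001, 0.001, -0.265]
pot_a rim 464 ((559.0517578125, 29.440269470214844), 29.434297561645508)
```

```bash
python3 -m pendant '[[[3,-50,15],[0,0,-0.14],60],[[5,-102,34],[0,0,-0.265],60],[[5,-102,34],[0,0,-0.265],60],[[5,-102,34],[0,0,-0.265],60],[[5,-102,85],[0,0,-0.265],60],[[5,-102,130],[0,0,-0.265],60],[[5,-102,146],[0,0,-0.265],60],[[5,-102,146],[0,0,-0.265],60]]' |tail -1
python3 -c "
from h import *
st()"
python3 -m pendant '[[[-6,0,0],[0,0,0],60],[[-12,0,0],[0,0,0],60],[[-18,0,0],[0,0,0],60],[[-22,0,0],[0,0,0],60],[[-26,0,0],[0,0,0],60],[[-29,0,0],[0,0,0],60],[[-29,0,0],[0,0,0],60]]' |tail -1
python3 -c "
from h import *
st()"
```

```text
opening: 0.0601
t 25.8 pos [556.9 -62.7  89.2] yaw -1.547 tilt [0.0012 0.0006] j [-0.11  0.38 -0.1   1.08  0.   -1.71] F [-0.3 -0.5  1.6] T [ 0.02 -0.06  0.01] open 60.1
opening: 0.0601
t 26.68 pos [556.1 -33.5  89.2] yaw -1.546 tilt [0.001  0.0006] j [-0.06  0.38 -0.11  1.08  0.   -1.66] F [ 1.1 -0.1  0.5] T [-0.04 -0.01 -0.02] open 60.1
```

```bash
python3 -m pendant '[[[-2,0,0],[0,0,0],60],[[-4,0,0],[0,0,0],60],[[-6,0,0],[0,0,0],60],[[-6,0,0],[0,0,0],60]]' |tail -2
python3 -m pendant '[[[-1,0,0],[0,0,0],60],[[-2,0,0],[0,0,0],60],[[-2,0,0],[0,0,0],60]]' |tail -2
python3 -c "
from h import *
st()"
```

```text
wrist_force: [-0.2, 1.0, -0.4]
opening: 0.06
wrist_force: [0.3, 0.2, -0.5]
opening: 0.0601
t 27.55 pos [555.9 -25.4  89.2] yaw -1.546 tilt [0.001  0.0005] j [-0.05  0.37 -0.11  1.08  0.   -1.64] F [ 0.3  0.2 -0.5] T [-0.05 -0.04  0.03] open 60.1
```

```bash
for i in 1 2; do python3 -m pendant '[[[-1,0,0],[0,0,0],60],[[-2,0,0],[0,0,0],60],[[-3,0,0],[0,0,0],60],[[-3,0,0],[0,0,0],60]]' |tail -2;done
python3 -c "
from h import *
st()"; python3 look.py w7.png
```

```text
wrist_force: [0.7, -0.1, -0.4]
opening: 0.0598
wrist_force: [-0.1, -0.2, -0.8]
opening: 0.06
t 28.55 pos [555.8 -19.2  89.2] yaw -1.546 tilt [0.0011 0.0005] j [-0.03  0.37 -0.12  1.08  0.   -1.63] F [-0.1 -0.2 -0.8] T [ 0.02  0.03 -0.03] open 60.0
t 28.55 pos [555.8 -19.2  89.2] yaw -1.546 tilt [0.0011 0.0005] j [-0.03  0.37 -0.12  1.08  0.   -1.63] F [-0.1 -0.2 -0.8] T [ 0.02  0.03 -0.03] open 60.0
knob 3312 ((465.7539978027344, -23.075639724731445), (36.00593566894531, 15.372746467590332), 76.41117858886719)
bar 5449 y@557 -19.4 yaw 0.03
```

View pics/w7.png

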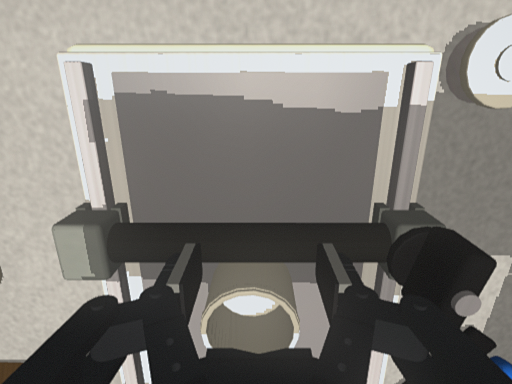

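```bash
python3 -c "
from h import *
z=np.load('last_wrist.npz');s={'eef_pos':z['pos'],'eef_rot':z['rot']};m=bot.camera_model('wrist');T=c2w('w',m,s);W=cloud(z['d'],m,T)*1000
for r in range(215,300,6):print(r,[W[r,u].astype(int).tolist() for u in(150,175,186,192,256)])
"
```

```text
215 [[628, -22, 70], [612, -22, 69], [604, -23, 71], [600, -23, 70], [557, -24, 69]]
221 [[629, -17, 69], [612, -18, 70], [604, -18, 70], [600, -19, 70], [557, -20, 70]]
227 [[619, -26, 96], [604, -26, 97], [598, -26, 95], [594, -26, 96], [557, -28, 96]]
233 [[618, -24, 100], [603, -25, 101], [597, -24, 99], [593, -24, 100], [557, -25, 100]]
239 [[617, -21, 103], [603, -22, 102], [596, -22, 103], [593, -23, 104], [556, -23, 103]]
245 [[617, -19, 104], [602, -19, 105], [591, -30, 123], [588, -30, 124], [556, -20, 104]]
251 [[616, -15, 106], [602, -15, 105], [557, -103, 256], [587, -30, 129], [556, -17, 105]]
257 [[618, -10, 104], [596, -25, 128], [589, -30, 135], [586, -30, 135], [556, -13, 105]]
263 [[632, 15, 69], [594, -26, 134], [587, -31, 141], [585, -29, 139], [556, 0, 89]]
269 [[632, 19, 70], [591, -30, 145], [586, -31, 146], [585, -27, 140], [556, 1, 94]]
275 [[632, 24, 70], [590, -30, 150], [585, -30, 150], [585, -24, 140], [556, 1, 101]]
281 [[633, 28, 71], [588, -30, 154], [585, -27, 150], [585, -20, 140], [556, 0, 108]]
287 [[597, -30, 158], [588, -29, 156], [585, -26, 152], [585, -19, 142], [556, 1, 113]]
293 [[594, -33, 165], [588, -26, 156], [585, -23, 152], [585, -16, 143], [556, 2, 117]]
299 [[594, -31, 166], [585, -31, 165], [585, -20, 152], [585, -13, 143], [555, 39, 75]]
```

The cloud shows the fingertips at about z=120 while TCP reads 89, so at this opening the pads sit about 30 mm behind TCP. They passed over the roll, which also explains the weak grip on the knob. I'll back off and check where the tips are when closed.

```bash
python3 -m pendant '[[[25,0,0],[0,0,0],60],[[46,0,0],[0,0,0],20],[[46,0,0],[0,0,0],0],[[46,0,0],[0,0,0],0],[[46,0,0],[0,0,0],0],[[46,0,0],[0,0,0],0],[[46,0,0],[0,0,0],0]]' |tail -3
cat > tip.py <<'E'
from h import *
import sys
st();p,d,m,s=grab('wrist',sys.argv[1]);T=c2w('w',m,s);W=cloud(d,m,T)
H=np.array(m['hand_eye']);C=cloud(d,m,H)*1000 # tool coords
M=(abs(C[...,0])<14)&(abs(C[...,1])<60)&(C[...,2]>-90)&(C[...,2]<25)&(p.max(-1)<110)
for lo in range(-90,20,6):
    q=C[M&(C[...,2]>=lo)&(C[...,2]<lo+6)]
    if len(q)>15:print(lo,len(q),np.round(np.percentile(q[:,0],[2,98])),np.round(np.percentile(q[:,1],[2,98])))
E
python3 tip.py w8.png
```

```text
eef_rot: [[0.025, -1.0, 0.001], [-1.0, -0.025, 0.001], [-0.001, -0.001, -1.0]]
wrist_force: [-0.2, 0.2, -0.3]
opening: 0.0002
t 29.48 pos [556.9 -65.   89.2] yaw -1.546 tilt [0.0011 0.0006] j [-0.12  0.38 -0.1   1.08  0.   -1.71] F [-0.2  0.2 -0.3] T [-0.02 -0.01  0.04] open 0.2
-90 2654 [-8. 14.] [-42.  42.]
-84 4521 [-7. 14.] [-36.  37.]
-78 1993 [-7. 14.] [-33.  34.]
-72 964 [-6. 14.] [-27.  28.]
-66 558 [-9. 13.] [-11.  13.]
-60 357 [ 8. 13.] [-13.  13.]
-54 441 [ 8. 13.] [-13.  13.]
-48 372 [ 7. 13.] [-13.  13.]
-42 349 [ 7. 13.] [-13.  13.]
-36 248 [ 8. 13.] [-12.  12.]
-30 39 [12. 12.] [-6.  7.]
18 24 [-13. -12.] [-8.  9.]
```

View pics/w8.png

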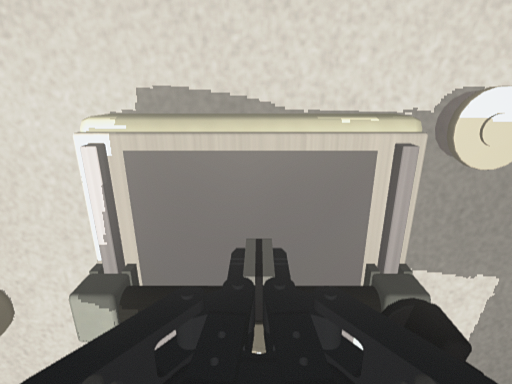

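When shut, the fingertips really end about 30 mm behind the reported TCP: the image and the cloud agree, and so do the weak knob and pot grips. I'll go correspondingly deeper, watching the force.

```bash
python3 -m pendant '[[[0,0,10],[0,0,0],0],[[0,0,18],[0,0,0],0],[[0,0,18],[0,0,0],0]]' |tail -2
python3 -m pendant '[[[0,0,5],[0,0,0],0],[[0,0,10],[0,0,0],0],[[0,0,10],[0,0,0],0]]' |tail -2
python3 tip.py w9.png | head -1
python3 -m pendant '[[[-6,0,0],[0,0,0],0],[[-12,0,0],[0,0,0],0],[[-18,0,0],[0,0,0],0],[[-23,0,0],[0,0,0],0],[[-27,0,0],[0,0,0],0],[[-30,0,0],[0,0,0],0],[[-30,0,0],[0,0,0],0]]' |tail -2
python3 -c "
from h import *
st()"
```

```text
wrist_force: [0.3, 0.5, -0.7]
opening: 0.0001
wrist_force: [-0.5, 0.8, -0.2]
opening: 0.0
t 30.27 pos [556.  -64.9  59.8] yaw -1.546 tilt [-0.0012  0.0008] j [-0.12  0.4  -0.15  1.02  0.   -1.71] F [-0.5  0.8 -0.2] T [-0.    0.04  0.01] open 0.0
wrist_force: [-0.0, 0.8, 0.1]
opening: -0.0001
t 31.2 pos [555.4 -34.7  60.1] yaw -1.546 tilt [-0.0008  0.0009] j [-0.06  0.4  -0.16  1.02  0.   -1.66] F [-0.   0.8  0.1] T [ 0.03 -0.02 -0.01] open -0.1
```

```bash
python3 -m pendant '[[[-2,0,0],[0,0,0],0],[[-4,0,0],[0,0,0],0],[[-6,0,0],[0,0,0],0],[[-8,0,0],[0,0,0],0],[[-8,0,0],[0,0,0],0]]' |tail -2
python3 look.py w10.png
```

```text
wrist_force: [0.8, 0.9, 0.5]
opening: -0.0001
t 31.82 pos [555.2 -26.5  60.1] yaw -1.545 tilt [-0.0009  0.0011] j [-0.05  0.4  -0.16  1.01  0.   -1.64] F [0.8 0.9 0.5] T [ 0.01  0.02 -0.01] open -0.1
knob 1729 ((466.68670654296875, -19.736270904541016), (20.73087501525879, 9.248664855957031), 75.88744354248047)
bar 1276 y@557 -21.9 yaw 0.145
```

View pics/w10.png

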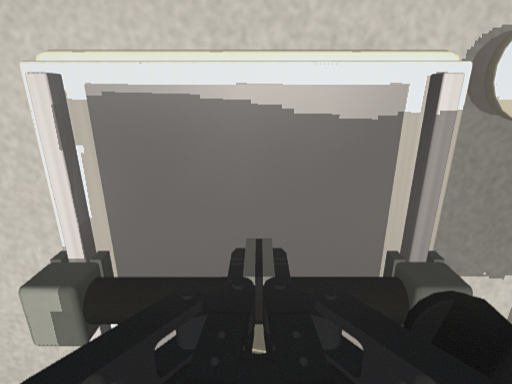

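The roll is now being pushed: its back edge is at row 277, about y=-17. I'll continue until it resists.

```bash
for i in 1 2 3; do python3 -m pendant '[[[-1,0,0],[0,0,0],0],[[-2,0,0],[0,0,0],0],[[-2,0,0],[0,0,0],0]]' |sed -n 2p\;4,5p;done
```

```text
eef_pos: [0.5551, -0.0245, 0.0601]
wrist_force: [-0.3, -1.2, -0.9]
opening: 0.0001
eef_pos: [0.5551, -0.0224, 0.0601]
wrist_force: [0.8, -2.4, 0.7]
opening: 0.0001
eef_pos: [0.555, -0.0203, 0.0601]
wrist_force: [0.3, -1.9, -0.3]
opening: 0.0002
```

```bash
for i in 1 2 3; do python3 -m pendant '[[[-1,0,0],[0,0,0],0],[[-2,0,0],[0,0,0],0],[[-2,0,0],[0,0,0],0]]' |sed -n 2p\;4p;done
```

```text
eef_pos: [0.555, -0.0182, 0.0601]
wrist_force: [0.6, -1.8, 0.0]
eef_pos: [0.555, -0.0172, 0.0601]
wrist_force: [-0.4, -10.5, -0.2]
eef_pos: [0.5549, -0.0171, 0.0602]
wrist_force: [-0.1, -16.5, -0.2]
```

The row is snug (hard stop, 16 N). Next I'll back off, rise and go over the knob.

```bash
python3 -m pendant '[[[15,0,0],[0,0,0],0],[[20,0,-10],[0,0,0],0],[[20,0,-70],[0,0,0],0],[[20,0,-130],[0,0,0],40],[[20,0,-160],[0,0,0],40],[[20,0,-160],[0,0,0],40]]'|tail -1
python3 -c "
from h import *
st();to(465,-5,220,-1.815)"
```

```text
opening: 0.0398
t 34.88 pos [556.8 -36.4 223.3] yaw -1.547 tilt [ 0.004 -0.004] j [-0.06  0.33  0.16  1.4  -0.   -1.66] F [ 0.7 -0.2 -0.2] T [ 0.02 -0.03  0.03] open 39.8
shift [-33.6, 91.0, 2.8] turn [-0.004, -0.004, 0.268]
```

```bash
python3 -m pendant '[[[-17,45,0],[0,0,0.13],40],[[-33,91,0],[-0.004,-0.004,0.268],40],[[-33,91,0],[-0.004,-0.004,0.268],40],[[-33,91,0],[-0.004,-0.004,0.268],40],[[-33,91,0],[-0.004,-0.004,0.268],40]]'|tail -1
python3 look.py w11.png
python3 -c "
from h import *
z=np.load('last_wrist.npz');s={'eef_pos':z['pos'],'eef_rot':z['rot']};m=bot.camera_model('wrist');T=c2w('w',m,s);W=cloud(z['d'],m,T)*1000
for a,b in((113,124),(138,148)):
    w=W[(abs(W[...,0]-557)<50)&(W[...,1]>0)&(W[...,1]<135)&(W[...,2]>a)&(W[...,2]<b)];print('rim',len(w),cv2.minEnclosingCircle(np.ascontiguousarray(w[:,:2].astype(np.float32))) if len(w) else '')"
```

```text
opening: 0.0398
t 35.5 pos [465.7  -5.8 222.5] yaw -1.815 tilt [0.0002 0.0005] j [-0.01  0.14 -0.08  1.35  0.   -1.34] F [0.3 0.3 0.2] T [-0.02 -0.03 -0.02] open 39.8
knob 771 ((465.629150390625, 1.4320011138916016), (43.72624588012695, 13.872132301330566), 77.73309326171875)
bar 2000 y@557 2.5 yaw 0.021
fix 482 y@557 139.6 yaw 0.049
rim 622 ((554.5987548828125, 70.61776733398438), 55.94017028808594)
rim 176 ((541.001220703125, 110.14283752441406), 22.219179153442383)
```

```bash
python3 -m pendant '[[[-7,1.8,50],[0,0,0],40],[[-7,1.8,95],[0,0,0],40],[[-7,1.8,115],[0,0,0],40],[[-7,1.8,128],[0,0,0],40],[[-7,1.8,128],[0,0,0],40],[[-7,1.8,128],[0,0,0],0],[[-7,1.8,128],[0,0,0],0],[[-7,1.8,128],[0,0,0],0],[[-7,1.8,128],[0,0,0],0],[[-7,1.8,128],[0,0,0],0]]' |tail -2
python3 -c "
from h import *
st()"
```

```text
wrist_force: [-6.9, -0.2, 8.8]
opening: 0.013
t 36.8 pos [465.7   1.5  95.5] yaw -1.815 tilt [0.0008 0.0004] j [ 0.    0.19 -0.34  1.03  0.   -1.32] F [-6.9 -0.2  8.8] T [-0.09  1.21  0.16] open 13.0
```

```bash
python3 -m pendant '[[[-2,0.5,0],[0,0,0],0],[[-2.5,0.6,0],[0,0,0],0],[[-2.5,0.6,0],[0,0,0.17],0],[[-2.5,0.6,0],[0,0,0.34],0],[[-2.5,0.6,0],[0,0,0.51],0],[[-2.5,0.6,0],[0,0,0.68],0],[[-2.5,0.6,0],[0,0,0.85],0],[[-2,0.5,0],[0,0,1.02],0],[[-2,0.5,0],[0,0,1.19],0],[[-2,0.5,0],[0,0,1.3],0],[[-2,0.5,0],[0,0,1.36],0],[[-2,0.5,0],[0,0,1.36],0],[[-2,0.5,0],[0,0,1.36],0]]' |tail -2
python3 -c "
from h import *
st()"
```

```text
wrist_force: [-6.6, -2.9, 0.5]
opening: 0.0132
t 38.42 pos [464.8   3.3  95.7] yaw 3.11 tilt [-0.0006 -0.0004] j [ 0.01  0.19 -0.34  1.03 -0.    0.04] F [-6.6 -2.9  0.5] T [-0.7   1.48  1.25] open 13.2
```

The knob is at its end stop (1.25 Nm). I'll release, rise and look.

```bash
python3 -m pendant '[[[0,0,0],[0,0,-0.02],40],[[0,0,0],[0,0,-0.02],40],[[0,0,0],[0,0,-0.02],40],[[0,0,-60],[0,0,-0.02],40],[[0,0,-115],[0,0,-0.02],40],[[-40,0,-150],[0,0,-0.02],40],[[-40,0,-150],[0,0,-0.02],40],[[-40,0,-150],[0,0,-0.02],40]]'|tail -1
python3 look.py w12.png
python3 -c "
from h import *
z=np.load('last_wrist.npz');s={'eef_pos':z['pos'],'eef_rot':z['rot']};m=bot.camera_model('wrist');T=c2w('w',m,s);W=cloud(z['d'],m,T)*1000
for a,b,y0,y1 in((113,124,0,75),(138,148,60,135)):
    w=W[(abs(W[...,0]-557)<50)&(W[...,1]>y0)&(W[...,1]<y1)&(W[...,2]>a)&(W[...,2]<b)&(z['p'].min(-1)>90)];print('rim',len(w),cv2.minEnclosingCircle(np.ascontiguousarray(w[:,:2].astype(np.float32))) if len(w) else '')"
```

```text
opening: 0.0399
t 39.42 pos [504.4   2.1 244.9] yaw 3.129 tilt [-0.0019 -0.0004] j [ 0.    0.22  0.07  1.42 -0.    0.02] F [ 0.1  0.9 -1. ] T [0.   0.01 0.03] open 39.9
knob 765 ((465.7022705078125, 1.9664254188537598), (43.881656646728516, 13.984493255615234), 1.3098089694976807)
bar 1775 y@557 4.3 yaw 0.026
fix 1156 y@557 141.1 yaw 0.047
rim 595 ((557.6943969726562, 45.43684387207031), 30.39286994934082)
rim 741 ((558.5391235351562, 101.61186218261719), 29.5329532623291)
```

View pics/w12.png

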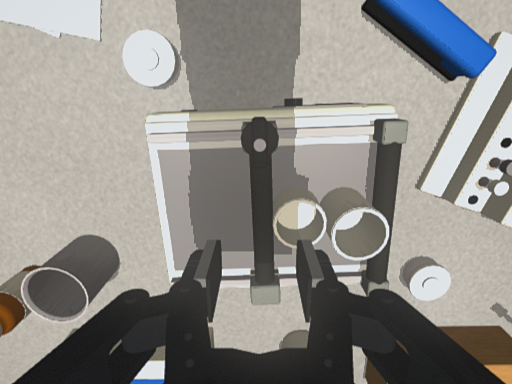

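Both pots stand snug between the rolls: centres (557.7,45) and (558.5,101.6), knob wing at 1.3°, which matches the shaker's yaw. On to the paddle at about (559,381).

```bash
python3 -c "
from h import *
to(558,381.5,240,2.81)"
```

```text
shift [-49.6, 380.1, 4.4] turn [-0.001, -0.002, 0.32]
```

```bash
python3 -m pendant '[[[-8,60,0],[0,0,0.1],45],[[-16,120,0],[0,0,0.2],45],[[-24,180,0],[0,0,0.32],45],[[-32,240,0],[0,0,0.32],45],[[-40,300,0],[0,0,0.32],45],[[-46,350,2],[0,0,0.32],45],[[-50,380,4],[0,0,0.32],45],[[-50,380,4],[0,0,0.32],45],[[-50,380,4],[0,0,0.32],45]]'|tail -1
cat > pad.py <<'E'
from h import *
import sys
st();p,d,m,s=grab('wrist',sys.argv[1]);T=c2w('w',m,s);W=cloud(d,m,T)*1000
def rect(nm,x,y,r,a,b):
    w=W[(np.hypot(W[...,0]-x,W[...,1]-y)<r)&(W[...,2]>a)&(W[...,2]<b)]
    if len(w)>5:
        w=np.ascontiguousarray(w[:,:2].astype(np.float32));print(nm,len(w),cv2.minAreaRect(w),cv2.minEnclosingCircle(w))
rect('handle top',559,381,25,177,190);rect('flange',559,381,32,128,135);rect('t2',502,401,20,168,183);rect('t3',446.5,420,20,168,183)
E
python3 pad.py w13.png
```

```text
opening: 0.0452
t 40.6 pos [558.  380.7 240. ] yaw 2.809 tilt [-0.0034 -0.0012] j [0.6  0.63 0.68 1.62 0.   0.93] F [ 0.5 -0.4  0.9] T [-0.03  0.02 -0.05] open 45.2
handle top 375 ((559.7149658203125, 383.6816101074219), (15.853731155395508, 15.983875274658203), 13.173077583312988) ((559.39794921875, 383.73406982421875), 9.671274185180664)
flange 977 ((558.064453125, 383.9315490722656), (41.85293197631836, 39.27378463745117), 73.68014526367188) ((559.8817138671875, 383.53094482421875), 21.924577713012695)
t2 128 ((503.2660217285156, 402.8215026855469), (8.29409408569336, 8.954551696777344), 70.99542999267578) ((503.1511535644531, 402.4725646972656), 4.5350165367126465)
t3 176 ((446.380859375, 421.68756103515625), (8.239547729492188, 8.779152870178223), 70.49057006835938) ((446.19476318359375, 421.4210205078125), 4.615835666656494)
```

View pics/w13.png

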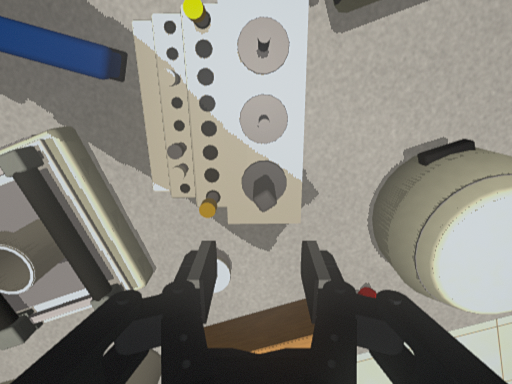

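The paddle's handle is at about (265,190), square, turned 13°, and centred in its hole. I'll turn the jaws to match, descend, grip and lift.

```bash
python3 -m pendant '[[[-0.6,3.4,0],[0,0,-0.18],40],[[-0.6,3.4,0],[0,0,-0.36],40],[[-0.6,3.4,0],[0,0,-0.56],40],[[-0.6,3.4,0],[0,0,-0.56],40],[[-0.6,3.4,50],[0,0,-0.56],40],[[-0.6,3.4,100],[0,0,-0.56],40],[[-0.6,3.4,125],[0,0,-0.56],40],[[-0.6,3.4,133],[0,0,-0.56],40],[[-0.6,3.4,133],[0,0,-0.56],40]]'|tail -2
python3 -c "
from h import *
st()"
```

```text
wrist_force: [0.1, 0.5, 0.3]
opening: 0.0395
t 41.77 pos [559.6 383.1 108.1] yaw -2.916 tilt [-0.0026 -0.0007] j [0.6  0.62 0.33 1.28 0.   0.37] F [0.1 0.5 0.3] T [ 0.02 -0.04  0.07] open 39.5
```

```bash
python3 -m pendant '[[[0,0.5,0],[0,0,0],0],[[0,0.5,0],[0,0,0],0],[[0,0.5,0],[0,0,0],0],[[0,0.5,0],[0,0,0],0],[[0,0.5,0],[0,0,0],0]]'|tail -2
python3 -m pendant '[[[0,0,-15],[0,0,0],0],[[0,0,-45],[0,0,0],0],[[0,0,-80],[0,0,0],0],[[0,0,-115],[0,0,0],0],[[0,0,-140],[0,0,0],0],[[0,0,-150],[0,0,0],0],[[0,0,-150],[0,0,0],0],[[0,0,-150],[0,0,0],0]]'|tail -1
python3 -c "
from h import *
st();to(558,45,258)"
```

```text
wrist_force: [-1.2, -0.8, 6.9]
opening: 0.0146
opening: 0.0154
t 43.4 pos [560.3 383.9 259.7] yaw -2.917 tilt [-0.0005  0.0006] j [0.6  0.66 0.77 1.69 0.   0.38] F [-0.8  0.4 -1.8] T [-0.01  0.05 -0.01] open 15.4
shift [77.7, -329.9, 1.5] turn [0.001, -0.0, -0.0]
```

```bash
python3 -m pendant '[[[14,-58,0],[0,0,0],0],[[28,-116,0],[0,0,0],0],[[41,-174,0],[0,0,0],0],[[54,-232,0],[0,0,0],0],[[67,-285,0],[0,0,0],0],[[78,-330,0],[0,0,0],0],[[78,-330,0],[0,0,0],0],[[78,-330,0],[0,0,0],0],[[78,-330,0],[0,0,0],0]]'|tail -1
cat > rod.py <<'E'
from h import *
st()
for n in('scene','wrist'):
    p,d,m,s=grab(n,n+'_rod%d.png'%(s0:=int(bot.read_state()['clock']*100)));W=cloud(d,m,c2w(n,m,s))*1000;e=np.array(s['eef_pos'])*1000
    for z in range(int(e[2])-100,int(e[2])+40,10):
        w=W[(np.hypot(W[...,0]-e[0],W[...,1]-e[1])<35)&(W[...,2]>=z)&(W[...,2]<z+10)]
        if len(w)>3:print(n,z,len(w),np.round(np.percentile(w[:,:2],[5,50,95],axis=0)).tolist())
E
python3 rod.py
```

```text
opening: 0.0157
t 44.52 pos [557.6  45.8 259.2] yaw -2.916 tilt [-0.0009  0.0007] j [ 0.08  0.34  0.27  1.5   0.   -0.14] F [ 0.2 -0.1 -1.7] T [-0.    0.01  0.01] open 15.7
scene 179 17 [[553.0, 44.0], [560.0, 47.0], [566.0, 48.0]]
scene 189 15 [[554.0, 45.0], [561.0, 47.0], [566.0, 50.0]]
scene 199 18 [[553.0, 44.0], [561.0, 47.0], [566.0, 51.0]]
scene 209 11 [[556.0, 44.0], [561.0, 48.0], [562.0, 52.0]]
scene 219 11 [[555.0, 45.0], [559.0, 48.0], [562.0, 50.0]]
scene 229 11 [[557.0, 48.0], [559.0, 49.0], [562.0, 50.0]]
scene 239 10 [[556.0, 45.0], [560.0, 49.0], [562.0, 51.0]]
scene 249 10 [[556.0, 46.0], [559.0, 48.0], [561.0, 49.0]]
scene 259 9 [[556.0, 47.0], [560.0, 49.0], [563.0, 51.0]]
scene 269 15 [[548.0, 47.0], [571.0, 62.0], [580.0, 67.0]]
scene 279 93 [[544.0, 33.0], [566.0, 55.0], [577.0, 66.0]]
scene 289 49 [[550.0, 36.0], [566.0, 59.0], [572.0, 67.0]]
wrist 169 5 [[550.0, 42.0], [550.0, 43.0], [551.0, 44.0]]
wrist 179 13 [[550.0, 42.0], [550.0, 42.0], [551.0, 44.0]]
wrist 189 16 [[550.0, 42.0], [550.0, 43.0], [551.0, 44.0]]
wrist 199 49 [[550.0, 41.0], [553.0, 43.0], [556.0, 47.0]]
wrist 209 47 [[554.0, 41.0], [554.0, 44.0], [556.0, 47.0]]
wrist 219 47 [[554.0, 41.0], [554.0, 44.0], [556.0, 47.0]]
wrist 269 214 [[536.0, 25.0], [538.0, 40.0], [551.0, 58.0]]
wrist 279 1818 [[538.0, 26.0], [546.0, 42.0], [555.0, 60.0]]
wrist 289 783 [[544.0, 25.0], [549.0, 43.0], [555.0, 61.0]]
```

The paddle hangs straight with its tip at about z=176. Dipping in pot_a.

```bash
python3 -m pendant '[[[0,0,40],[0,0,0],0],[[0,0,75],[0,0,0],0],[[0,0,90],[0,0,0],0],[[0,0,90],[0,0,0],0],[[0,0,90],[0,0,0],0],[[0,0,90],[0,0,0],0],[[0,0,90],[0,0,0],0],[[0,0,90],[0,0,0],0]]'|sed -n 2p\;4,5p
python3 -m pendant '[[[0,0,-50],[0,0,0],0],[[0,0,-92],[0,0,0],0],[[0,0,-92],[0,0,0],0],[[0,0,-92],[0,0,0],0]]'|tail -1
python3 -c "
from h import *
st();to(558.5,101.5,258);to(558.5,101.5,170)"
```

```text
eef_pos: [0.5577, 0.0458, 0.1696]
wrist_force: [0.8, -0.5, -0.1]
opening: 0.0155
opening: 0.0152
t 46.12 pos [557.7  45.7 260.9] yaw -2.916 tilt [-0.001   0.0006] j [ 0.08  0.34  0.28  1.5   0.   -0.14] F [-0.2  0.1 -1.5] T [ 0.   -0.02  0.02] open 15.2
shift [-13.3, 54.2, 2.9] turn [0.001, -0.001, -0.0]
shift [-13.4, 54.1, 90.9] turn [0.001, -0.001, -0.0]
```

```bash
python3 -m pendant '[[[-13,54,2],[0,0,0],0],[[-13,54,2],[0,0,0],0],[[-13,54,2],[0,0,0],0],[[-13,54,45],[0,0,0],0],[[-13,54,80],[0,0,0],0],[[-13,54,92],[0,0,0],0],[[-13,54,92],[0,0,0],0],[[-13,54,92],[0,0,0],0],[[-13,54,92],[0,0,0],0],[[-13,54,92],[0,0,0],0]]'|sed -n 2p\;4,5p
python3 -m pendant '[[[0,0,-50],[0,0,0],0],[[0,0,-92],[0,0,0],0],[[0,0,-92],[0,0,0],0],[[0,0,-92],[0,0,0],0]]'|tail -1
python3 -c "
from h import *
p,d,m,s=grab('top','top3.png');W=cloud(d,m,c2w('top',m,s))*1000
w=W[140:178,328:370].reshape(-1,3);w=w[(w[:,2]>85)&(w[:,2]<105)];print(cv2.minEnclosingCircle(np.ascontiguousarray(w[:,:2].astype(np.float32))))
st();to(655,-259,258);"
```

```text
eef_pos: [0.5585, 0.1014, 0.1695]
wrist_force: [0.4, -0.2, -1.6]
opening: 0.0151
opening: 0.0153
((662.9662475585938, -261.2040100097656), 42.320274353027344)
t 47.92 pos [558.1 101.2 260.4] yaw -2.916 tilt [-0.0016  0.0005] j [ 0.18  0.36  0.3   1.51  0.   -0.05] F [-0.8  0.8 -2. ] T [-0.02  0.01 -0.02] open 15.0
shift [-13.8, -372.8, 2.1] turn [0.001, -0.001, -0.0]
```

```bash
python3 -m pendant '[[[-2,-60,0],[0,0,0],0],[[-4,-120,0],[0,0,0],0],[[-7,-180,0],[0,0,0],0],[[-9,-240,0],[0,0,0],0],[[-11,-300,0],[0,0,0],0],[[-13,-350,0],[0,0,0],0],[[-14,-373,0],[0,0,0],0],[[-14,-373,0],[0,0,0],0],[[-14,-373,0],[0,0,0],0]]'|sed -n 2p
python3 -m pendant '[[[0,0,50],[0,0,0],0],[[0,0,100],[0,0,0],0],[[0,0,140],[0,0,0],0],[[0,0,151],[0,0,0],0],[[0,0,151],[0,0,0],0],[[0,0,151],[0,0,0],0],[[0,0,151],[0,0,0],0],[[0,0,151],[0,0,0],0]]'|sed -n 2p\;4,5p
```

```text
eef_pos: [0.6552, -0.2584, 0.2593]
eef_pos: [0.6551, -0.2584, 0.109]
wrist_force: [0.4, 0.0, -1.1]
opening: 0.0153
```

Rinsed (tip at about 25 mm). Now back up and return to the hole.

```bash
python3 -m pendant '[[[0,0,-50],[0,0,0],0],[[0,0,-100],[0,0,0],0],[[0,0,-151],[0,0,0],0],[[0,0,-151],[0,0,0],0],[[0,0,-151],[0,0,0],0]]'|sed -n 2p
python3 -c "
from h import *
to(560.2,383.7,260,-2.917)"
```

```text
eef_pos: [0.6556, -0.2587, 0.2595]
shift [-51.0, 647.4, 0.2] turn [0.001, -0.001, 0.002]
```

```bash
python3 -m pendant '[[[-4,55,0],[0,0,0],0],[[-9,110,0],[0,0,0],0],[[-13,165,0],[0,0,0],0],[[-17,220,0],[0,0,0],0],[[-22,275,0],[0,0,0],0],[[-26,330,0],[0,0,0],0],[[-30,385,0],[0,0,0],0],[[-35,440,0],[0,0,0],0],[[-39,495,0],[0,0,0],0],[[-43,550,0],[0,0,0],0],[[-47,600,0],[0,0,0],0],[[-51,647,0],[0,0,0],0],[[-51,647,0],[0,0,0],0],[[-51,647,0],[0,0,0],0],[[-51,647,0],[0,0,0],0]]'|sed -n 2p
python3 rod.py; python3 -c "
from h import *
to(560.2,383.7,110,-2.917)"
```

```text
eef_pos: [0.5604, 0.3821, 0.2599]
t 52.55 pos [560.4 382.1 259.9] yaw -2.917 tilt [-0.0023  0.0003] j [0.6  0.66 0.77 1.69 0.   0.37] F [ 0.1 -0.1 -1.2] T [-0.05 -0.04  0.03] open 15.5
scene 169 4 [[558.0, 382.0], [562.0, 383.0], [568.0, 384.0]]
scene 179 18 [[555.0, 381.0], [563.0, 384.0], [568.0, 385.0]]
scene 189 21 [[553.0, 381.0], [563.0, 383.0], [568.0, 385.0]]
scene 199 19 [[553.0, 381.0], [564.0, 384.0], [568.0, 385.0]]
scene 209 15 [[560.0, 380.0], [564.0, 383.0], [565.0, 386.0]]
scene 219 18 [[559.0, 382.0], [563.0, 385.0], [566.0, 386.0]]
scene 229 16 [[559.0, 379.0], [563.0, 384.0], [565.0, 386.0]]
scene 239 17 [[559.0, 380.0], [564.0, 384.0], [565.0, 386.0]]
scene 249 17 [[559.0, 381.0], [563.0, 384.0], [565.0, 386.0]]
scene 259 7 [[561.0, 380.0], [563.0, 385.0], [564.0, 385.0]]
scene 269 21 [[556.0, 377.0], [578.0, 396.0], [583.0, 403.0]]
scene 279 172 [[550.0, 370.0], [570.0, 390.0], [581.0, 402.0]]
scene 289 84 [[553.0, 367.0], [569.0, 385.0], [574.0, 402.0]]
wrist 170 4 [[552.0, 378.0], [553.0, 379.0], [553.0, 381.0]]
wrist 180 15 [[553.0, 378.0], [553.0, 380.0], [553.0, 381.0]]
wrist 190 15 [[552.0, 378.0], [553.0, 380.0], [553.0, 381.0]]
wrist 200 52 [[553.0, 377.0], [556.0, 380.0], [559.0, 383.0]]
wrist 210 45 [[556.0, 377.0], [557.0, 380.0], [559.0, 384.0]]
wrist 220 47 [[556.0, 377.0], [557.0, 380.0], [559.0, 384.0]]
wrist 270 225 [[539.0, 361.0], [541.0, 376.0], [553.0, 395.0]]
wrist 280 1812 [[541.0, 362.0], [549.0, 378.0], [557.0, 396.0]]
wrist 290 800 [[547.0, 361.0], [552.0, 379.0], [558.0, 397.0]]
shift [-0.2, 1.3, 150.3] turn [0.001, -0.002, 0.0]
```

```bash
python3 -m pendant '[[[-0.2,1.7,0],[0,0,0],0],[[-0.2,1.7,0],[0,0,0],0],[[-0.2,1.7,30],[0,0,0],0],[[-0.2,1.7,65],[0,0,0],0],[[-0.2,1.7,100],[0,0,0],0],[[-0.2,1.7,130],[0,0,0],0],[[-0.2,1.7,145],[0,0,0],0],[[-0.2,1.7,149],[0,0,0],0],[[-0.2,1.7,149],[0,0,0],0]]'|sed -n 2p\;4,5p
python3 -m pendant '[[[0,0,1],[0,0,0],0],[[0,0,2],[0,0,0],0],[[0,0,2.5],[0,0,0],0]]'|sed -n 2p\;4,5p
```

```text
eef_pos: [0.5605, 0.3843, 0.1122]
wrist_force: [0.8, 0.2, -1.3]
opening: 0.0152
eef_pos: [0.5605, 0.3844, 0.1099]
wrist_force: [0.1, 0.3, -1.9]
opening: 0.0151
```

```bash
python3 -m pendant '[[[0,0,1],[0,0,0],0],[[0,0,2],[0,0,0],0],[[0,0,2],[0,0,0],0]]'|sed -n 2p\;4,5p
python3 -m pendant '[[[0,0,0],[0,0,0],40],[[0,0,0],[0,0,0],40],[[0,0,0],[0,0,0],40],[[0,0,-50],[0,0,0],40],[[0,0,-100],[0,0,0],40],[[0,0,-130],[0,0,0],40],[[0,0,-130],[0,0,0],40]]'|sed -n 2p\;4,5p
python3 pad.py w14.png
```

```text
eef_pos: [0.5607, 0.3845, 0.1097]
wrist_force: [-6.8, -4.9, 18.6]
opening: 0.0155
eef_pos: [0.5615, 0.3848, 0.242]
wrist_force: [0.3, 0.5, 0.1]
opening: 0.0398
t 55.4 pos [561.5 384.8 242. ] yaw -2.917 tilt [0.004  0.0047] j [0.6  0.64 0.69 1.62 0.   0.38] F [0.3 0.5 0.1] T [ 0.03  0.01 -0.  ] open 39.8
handle top 351 ((559.8726196289062, 383.03924560546875), (15.17552375793457, 14.684935569763184), 13.188728332519531) ((559.9546508789062, 383.3669128417969), 9.597471237182617)
flange 1032 ((559.16748046875, 382.91046142578125), (41.00899124145508, 42.832210540771484), 14.794711112976074) ((560.6093139648438, 382.9711608886719), 21.914525985717773)
t2 137 ((503.2300720214844, 402.4237976074219), (8.87016487121582, 8.602066040039062), 19.109312057495117) ((503.18365478515625, 402.6634521484375), 4.628683090209961)
t3 189 ((446.1588134765625, 421.5597839355469), (8.679079055786133, 9.188849449157715), 57.16804122924805) ((446.0311584472656, 421.57470703125), 4.868580341339111)
```

The paddle is seated: flange near z=131 and centred on the hole. One last look at the pots.

```bash
python3 -c "
from h import *
p,d,m,s=grab('top','top4.png');W=cloud(d,m,c2w('top',m,s))*1000
for a,b,y0,y1 in((110,126,10,75),(136,150,65,135)):
    w=W[(abs(W[...,0]-557)<45)&(W[...,1]>y0)&(W[...,1]<y1)&(W[...,2]>a)&(W[...,2]<b)];print(len(w),cv2.minEnclosingCircle(np.ascontiguousarray(w[:,:2].astype(np.float32))))
cv2.imwrite('pics/f.png',cv2.resize(p[120:270,100:420],None,fx=2.5,fy=2.5,interpolation=cv2.INTER_CUBIC)[:,:,::-1])
w=W[200:228,248:272].reshape(-1,3);w=w[w[:,2]>137];print('knob',cv2.minAreaRect(np.ascontiguousarray(w[:,:2].astype(np.float32))))"
```

```text
83 ((557.0231323242188, 44.13722229003906), 29.632308959960938)
73 ((557.8538208007812, 100.7565689086914), 29.463823318481445)
knob ((413.9122314453125, 12.790026664733887), (18.91749382019043, 145.89418029785156), 78.42047119140625)
```

View pics/f.png

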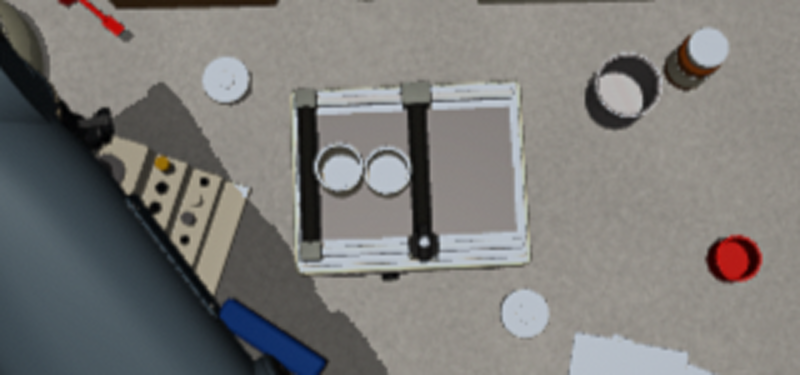

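Both pots are held snug between the rolls at (340,170) and (387,172) in the crop, and the beaker, dishes and jar haven't moved. Handing in.

```bash
python3 -c "
from cell import bot
print(bot.sign_off())"
```

```text
the job is handed in; nothing more can be done
None
```

The job is handed in, at about 56 s on the robot's clock; the hand-in gives no verdict, so the result rests on my own checks. Two pots were on the bench: the 48 mm (pot_a) and the 72 mm (pot_c).

**What I did:**
- Loosened the knob, slid the clamp roll back, stood both pots in a row, closed the roll on them and turned the knob to its end stop.
- Dipped the paddle in pot_a, then pot_c, then the beaker, and hung it back in its own hole.

**Last checks:**
- **Pots:** centres at (557, 44) and (558, 101) mm, about 57 mm apart, touching each other and both rolls by eye and by measurement. The roll met a hard stop at 16 N.
- **Knob:** its wing read 1.3°, in line with the shaker, after a 1.25 Nm end stop. A final top-view reading of it was meaningless because the arm got into the region. The picture shows the knob unchanged.
- **Dips:** estimated tip heights were 16 mm above each pot's underside and about 25 mm in the beaker. These come from the arm's pose, not from a direct view.
- **Paddle:** the flange is down on the tier and centred in the hole to about 1 mm.
- **Other things:** both plungers are in place, and the beaker, dishes and jar look unmoved. The stapler was partly hidden by the arm in the last picture. The red look-alike paddle fell over early in the run, while the arm was not near it.

**What went wrong or disagreed:**
- **Finger length:** the fingertips appeared to end about 30 mm behind the reported TCP. The first knob grip and the pot grips were therefore shallow.
- **Closing the roll:** the first attempt slipped off the knob. I then pushed the roll itself with the fingers, and gripped the knob deeper for tightening.

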